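Trim the engraver's control box with the plastic tuning tool

ROBOT

A 6-joint arm with a two-finger parallel gripper is mounted at the origin on the work surface. World frame = base frame: x ahead of the robot, y to its left, z up, the work surface at z = 0. Lengths are in m, angles in rad, forces in N, time in s.
With the tool pointing down it reaches from about 0.3 to 0.775 m from the base axis. Payload 14.6 kg.
Tool frame: the origin (TCP) lies at the very end of the fingers, on their centre line; the grasp point (between the pads) lies 19 mm behind it; z points along the fingers, y is the direction in which the jaws open and shut (so a half turn about z gives the same grasp; the last joint's range is limited). The gripper opens to 94 mm and grips with 3 to 60 N. Pads are 16 mm wide; open, the fingers measure 119 mm over their backs; the gripper's body (75 mm by 177 mm) begins 78 mm behind the grasp point.
Start: joints at [1.202, 0.3, 1.521, -0, 1.321, -0.067], TCP at [0.163, 0.525, 0.205] pointing down, gripper open.
Joint ranges: [-3.03, 3.03], [-0.79, 2.21], [0.23, 2.52], [-1.04, 4.18], [0, 3.07], [-2.55, 2.55]. Speed limits (rad/s): [2.22, 2.22, 2.57, 3.14, 3.14, 3.14].

INTERFACE

Orientations are given as [roll, pitch, yaw] about the fixed x, y, z axes, in that order (R = Rz(yaw) Ry(pitch) Rx(roll)).
In Python, from station import status, camera, ctrl gives the robot as it stands. The module is installed in compiled form; this text tells all that it offers.
- The arm moves only by the shell command python3 -m jog 'ROWS' [FORCE]. ROWS is JSON, a list of rows, each a list of 7 numbers: the shift along the tool's x, y, z each as a share of 1000 mm, from -1 to 1, then the turn, a rotation vector about the tool's x, y, z each as a share of pi/2 rad, from -1 to 1, then the opening, from -1 (shut) to 1 (fully open), so that 0 is half open. A call has 1 to 20 rows; each row is the pose to reach, as a shift and turn from the pose measured when the call began, along the tool's axes at that moment; what a row does not reach only later rows make up. A row lasts 1/10 s, in which the tool goes at most 50 mm and 8.59 degrees, less where a joint would pass 70% of its speed; a pose out of reach is approached as far as the arm can. A call with a number of a shift or a turn outside -1 to 1 is refused whole. A call with a gripper value outside its range is refused whole. The fingers move at their own pace and stop on an object; FORCE is the grip in N (left out, the last holds). Time passes only in rows, so rows that repeat a pose let the fingers close. It gives the time, the measured TCP pose, the force and the opening at its end, in the units of the state.
- status.get_obs(): the state, without advancing time (a new reading comes with each control period).
- camera(name): name is "scene" or "side" or "wrist"; returns a dict with "image" (480x640x3 uint8, red, green, blue), "fx", "fy", "cx", "cy" (pixels), "k1" (the pictures are not rectified: a ray, as slopes to the right and down, at radius r is drawn at 1 + k1 r^2 times it, then the intrinsics apply), "world_from_camera" (4x4, takes a point from camera to world coordinates). Camera axes: x right, y down, z forward; pixel columns grow to the right and rows downward; lengths in m; the calibration is good to about 2 mm. A picture is of the moment at which its call begins. There is no depth.
- ctrl.hand_in(): hands the job in, once; it reports no verdict.
The state is a dict: "time_s": time; "qpos": joint angles; "joint_vel": joint speeds; "tau": joint torques, N m; "ee_pos": TCP position; "eef_rot": TCP orientation; "force": force on the tool from outside, world axes, zero at the start; "moment": the same for the moment, N m; "grip_width": finger opening in m.
Only numpy, scipy, OpenCV 4.12 (cv2) and the standard library are available. Lean on these libraries where they do the work, as an engineer would, in place of code of your own. Each camera call takes 0.05 s, during which the arm holds its last target.

TASK

Take the orange plastic tuning tool out of the wooden stand, feel its blade into the slotted brass trimmer screw in the recess of the blue control box, and turn the screw clockwise until the meter needle stands in the green band, never letting it swing into the red. Press only lightly, because the screw sits on a soft spring and must not be pushed down to the bottom of it. Put the tool back upright, fully home in the free socket of the stand, let go, and leave the other things on the bench where they are.

Things in the scene. Friction and masses are not known exactly. Their poses are not given: they have to be found in the camera images.
- box: Blue control box, 150 (x) by 180 (y) by 60 mm tall, fixed to the bench. Origin: centre of its underside. Its x axis points from the trimmer to the meter. The white meter face lies on its top, from 8 mm behind to 66 mm ahead (+x) of the origin. Nothing else on its top stands more than 6 mm proud.
- rim (a point): Centre of the mouth of the trimmer recess, on the top face of the box 45 mm to -x of its origin, axes as the box. The recess is a round hole 22 mm across with a 1.5 mm chamfer, in a black plate. In it, concentric, sits the brass trimmer screw, 16 mm across; its face lies 4 to 10 mm below this point (not known beforehand).
- screw_axis (a point): Point on the trimmer screw's axis 7 mm below the mouth, axes as the box (it does not turn or sink with the screw). A straight slot 4.2 mm wide, 5 mm deep crosses the whole face of the screw. The slot's direction is not measured: at the start it lies anywhere within 45 degrees either side of the box's x axis (seen from above). Turning the screw takes about 0.03 N m; it stays where left.
- press (a joint): How far the trimmer screw is pushed down on its spring, m: 0 at rest, 0.006 at the bottom; above 0.005 counts as bottomed. It yields at about 1.4 N, then 0.7 N more for each mm. A blade rubbing on its face with a few newtons does not turn it; over the slot the screw springs up around the blade.
- needle (a joint): Angle of the black meter needle (54 mm long, lying flat on the meter face), rad: 0 is the middle of the green band, where the needle points along the box's +x; positive is clockwise seen from above. Green band: -0.1 to 0.1. Red band: above 0.25. It starts between -0.65 and -0.25. It follows the screw: turning the screw 1 rad clockwise seen from above adds 0.7 rad.
- tuner: Orange plastic tuning tool, 103 mm long, 35 g, standing blade down in the stand. Origin: centre of the blade's tip edge; z points up along the tool to the handle. Blade: 11 mm wide along x, 2.2 mm thick along y (1.6 mm for the first 2 mm), z 0 to 9 mm. White round shaft 10 mm across, z 8 to 40 mm. Round flange 24 mm across, z 40 to 43 mm, on which it hangs on the stand. Square orange handle 16 by 16 mm, z 43 to 103 mm, its flats facing x and y.
- stand: Wooden stand block, 55 (x) by 130 (y) by 55 mm tall, fixed. Origin: centre of its underside. Its two sockets lie at y = -35 and +35 mm.
- socket_a (a point): Centre of the mouth of one socket, in the top face of the stand: round hole 15 mm across, 45 mm deep, 2 mm chamfer. A tool fully home has its blade tip 40 mm below this point, its flange on the stand. Either the tuning tool or the scriber stands in it.
- socket_b (a point): The same for the other socket.
- scriber: Steel scriber with a round dark wooden handle 16 mm across, 93 mm long, standing in the other socket. Origin: its point. Leave it there.
- hammer: Hammer lying on the bench, to be left alone. Origin: underside, about the middle.
- pen: Steel pen, 10 mm thick, 140 mm long along its x, lying on the bench, to be left alone. Origin: middle of its underside.
- brass: Brass blank, 90 by 75 by 4 mm, lying on the bench, to be left alone. Origin: centre of its underside.
- rivets: Small copper cup, 64 mm across, 45 mm tall, to be left alone. Origin: centre of its underside.
- dividers: Steel dividers lying open on the bench, about 115 mm long, 50 mm wide, 8 mm high, to be left alone. Origin: between the legs, on the underside.
Not all that is in view belongs to the job. Several things have the shape of the tuner; the one meant has the colours described above. What is shaped like the stand but purple is not meant.

How it is judged:
On the way, in this order (a step that is already met when the one before it is completed fails the run):
1. the tuning tool has been drawn out of the stand (height (world z) of tuner above 0.075 m), for 0.1 s.
2. the needle stands in the green band while the tool's blade is down in the trimmer recess (value of joint needle between -0.1 and 0.1 rad and horizontal distance between tuner and rim below 0.005 m and z of tuner in the frame of rim below -0.004 m), for 0.2 s.
At the end, for the whole second after the job is handed in: The needle stands in the green band (-0.1 to 0.1 rad); the tuning tool hangs upright (within 0.12 rad) and at rest in a socket of the stand, its tip within 6 mm of the socket's axis and at least 36 mm below its mouth; it is released (value of joint needle between -0.1 and 0.1 rad and ((horizontal distance between tuner and socket_a below 0.006 m and z of tuner in the frame of socket_a below -0.036 m) or (horizontal distance between tuner and socket_b below 0.006 m and z of tuner in the frame of socket_b below -0.036 m)) and angle between tuner's own z axis and vertical below 0.12 rad and linear speed of tuner below 0.02 m/s); the robot touches nothing.
It fails at once if the screw is pushed to the bottom of its spring (more than 5 mm down) (value of joint press above 0.005 m).
It fails at once if the needle swings into the red (above 0.25 rad) (value of joint needle above 0.25 rad).
It fails at once if the tool is pressed on the control box with more than 20 N (contact force between tuner and box above 20 N).
It fails at once if another thing on the bench (scriber, hammer, pen, brass blank, copper cup, dividers) is shifted by more than 25 mm (distance of any of scriber, hammer, pen, brass, rivets, dividers from where it was at the start of the episode above 0.025 m).
It also fails if it takes over 61 s, if anything falls off the work surface, if the arm or the gripper's body presses on something with over 40 N, if the wrist force passes 120 N, or if a joint passes its speed limit or range.

## Working session

There is one attempt and no reset: what is moved stays moved. The work goes in short steps, Python scripts to look and compute and a shell command to move; the robot and the scene stay as the last step left them, time stands still between calls to the robot, and variables do not carry over. Pictures are saved under pics/ and viewed, and the job is handed in when it is done.

```bash
mkdir -p pics; ls; python3 - <<'E'
from station import status, camera
import cv2
o=status.get_obs()
print(o)
for n in ("scene","side","wrist"):
    c=camera(n); cv2.imwrite(f"pics/{n}0.png",c["image"][:,:,::-1])
    print(n,c["fx"],c["fy"],c["cx"],c["cy"],c["k1"],c["world_from_camera"])
E
```

```text
pics
{'time_s': 0.0, 'qpos': array([ 1.20239766e+00,  3.00479278e-01,  1.52161418e+00,  1.78694015e-05,
        1.32070941e+00, -6.65990184e-02]), 'joint_vel': array([ 1.29133194e-03,  1.10893281e-03,  7.03699983e-04,  5.42344930e-05,
       -4.51711062e-06, -8.45609576e-04]), 'tau': array([-3.32076461e-04, -5.31809556e+01, -3.52738738e+01,  7.07636238e-02,
        2.44671892e-02, -7.56633949e-05]), 'ee_pos': array([0.16337839, 0.52488111, 0.20486785]), 'eef_rot': array([-3.14038627e+00, -9.78092757e-05,  2.83978851e+00]), 'force': array([ 0.20302891, -0.67547023, -0.36210957]), 'moment': array([-0.04066277, -0.00712758, -0.00782354]), 'grip_width': 0.0939469965955276}
scene 456.9525074552191 456.9525074552191 316.22576843504413 238.21175476297662 -0.11115126453201785 [[ 0.71300029  0.46699032 -0.52302067  1.10169054]
 [ 0.70115451 -0.47869277  0.52842746 -0.52527122]
 [-0.00359571 -0.74348724 -0.66874046  0.74443093]
 [ 0.          0.          0.          1.        ]]
side 452.900707105591 452.900707105591 317.4591720560435 239.34518529919646 -0.11074682205948728 [[-9.98720833e-01 -3.01977354e-02  4.05560603e-02  5.00878959e-01]
 [-5.05622275e-02  6.02751327e-01 -7.96325498e-01  1.04255270e+00]
 [-3.97992494e-04 -7.97357470e-01 -6.03507173e-01  8.72206229e-01]
 [ 0.00000000e+00  0.00000000e+00  0.00000000e+00  1.00000000e+00]]
wrist 369.326135374568 369.326135374568 317.96978978747165 246.25850203495614 -0.035929981346691106 [[ 2.97320692e-01  9.23057181e-01  2.44061154e-01  9.04478984e-02]
 [ 9.54777456e-01 -2.87270159e-01 -7.66541913e-02  5.46805216e-01]
 [-6.44715111e-04  2.55814965e-01 -9.66725549e-01  3.84133320e-01]
 [ 0.00000000e+00  0.00000000e+00  0.00000000e+00  1.00000000e+00]]
```

View pics/scene0.png

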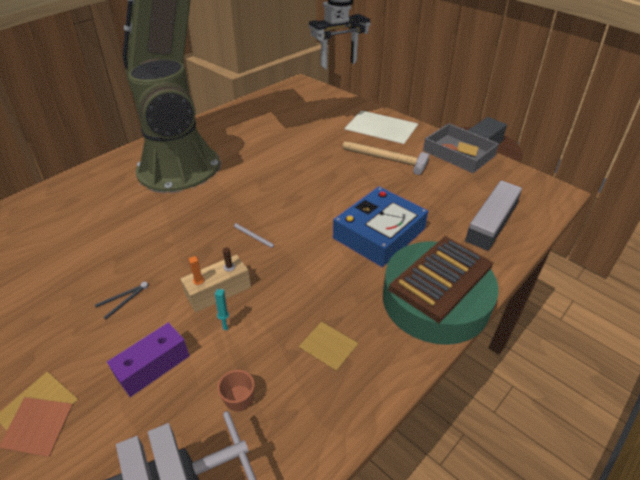

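View pics/side0.png

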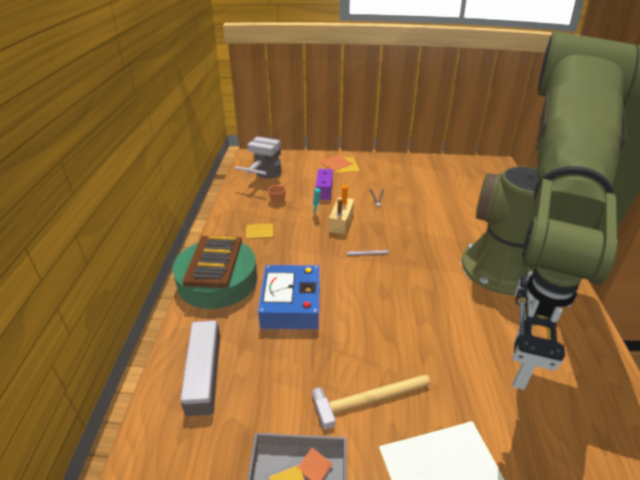

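View pics/wrist0.png

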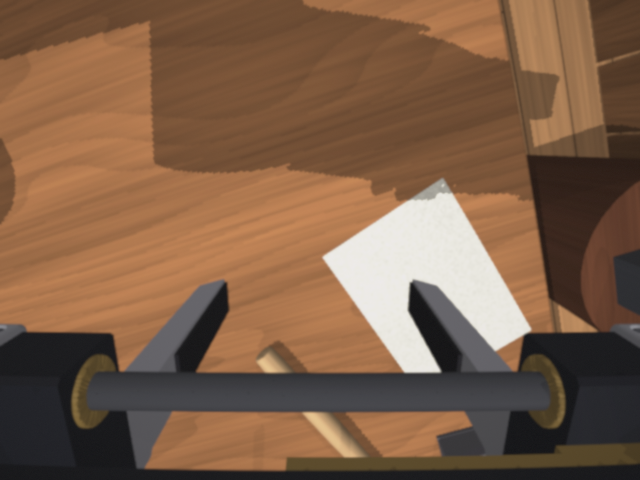

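Scene view: the stand is at about (217,282), with the orange tuner at (196,268) and the dark scriber at (228,258). The blue box is at (380,223). Side view: tuner (345,190), stand (341,217), box (290,297), with the recess plate at about (308,287).

```bash
cat > h.py <<'E'
import numpy as np, cv2
from scipy.spatial.transform import Rotation as R
from scipy.optimize import least_squares
def K(c): return np.array([[c["fx"],0,c["cx"]],[0,c["fy"],c["cy"]],[0,0,1.]])
def ray(c,px):
    p=cv2.undistortPoints(np.array(px,float).reshape(-1,1,2),K(c),np.array([c["k1"],0,0,0.])).reshape(-1,2)
    T=c["world_from_camera"]; d=np.c_[p,np.ones(len(p))]@T[:3,:3].T
    return T[:3,3],d/np.linalg.norm(d,axis=1)[:,None]
def plane(c,px,z):
    o,d=ray(c,px); return o+d*((z-o[2])/d[:,2])[:,None]
def proj(c,P):
    W=np.linalg.inv(c["world_from_camera"]); P=np.array(P,float).reshape(-1,3)
    return cv2.projectPoints(P,cv2.Rodrigues(W[:3,:3])[0],W[:3,3],K(c),np.array([c["k1"],0,0,0.]))[0].reshape(-1,2)
def tri(obs):
    A=np.zeros((3,3));b=np.zeros(3);L=[]
    for c,px in obs:
        o,d=ray(c,[px]);d=d[0];M=np.eye(3)-np.outer(d,d);A+=M;b+=M@o;L.append((M,o))
    X=np.linalg.solve(A,b); return X,[np.linalg.norm(M@(X-o)) for M,o in L]
E
python3 - <<'E'
from h import *
from station import camera
import pickle
cs={n:camera(n) for n in("scene","side")}
pickle.dump(cs,open("c0.pkl","wb"))
for n,roi in (("scene",(150,180,260,320)),("side",(300,150,400,260))):
    im=cs[n]["image"][roi[1]:roi[3],roi[0]:roi[2]]
    cv2.imwrite(f"pics/z_{n}_st.png",cv2.resize(im[:,:,::-1],None,fx=5,fy=5,interpolation=cv2.INTER_CUBIC))
for n,roi in (("scene",(310,170,450,280)),("side",(240,240,340,345))):
    im=cs[n]["image"][roi[1]:roi[3],roi[0]:roi[2]]
    cv2.imwrite(f"pics/z_{n}_bx.png",cv2.resize(im[:,:,::-1],None,fx=5,fy=5,interpolation=cv2.INTER_CUBIC))
E
```

```text
(no output)
```

View pics/z_scene_st.png

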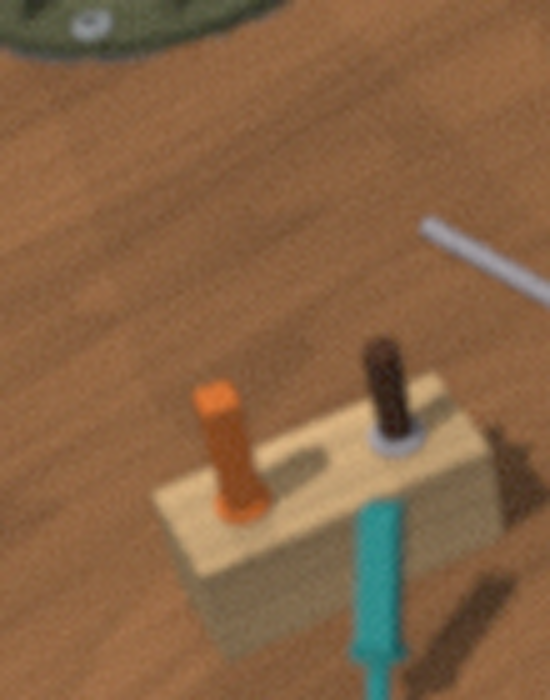

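View pics/z_side_st.png

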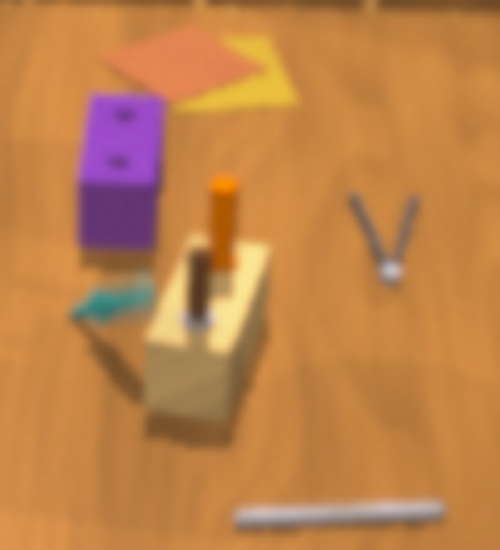

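View pics/z_scene_bx.png

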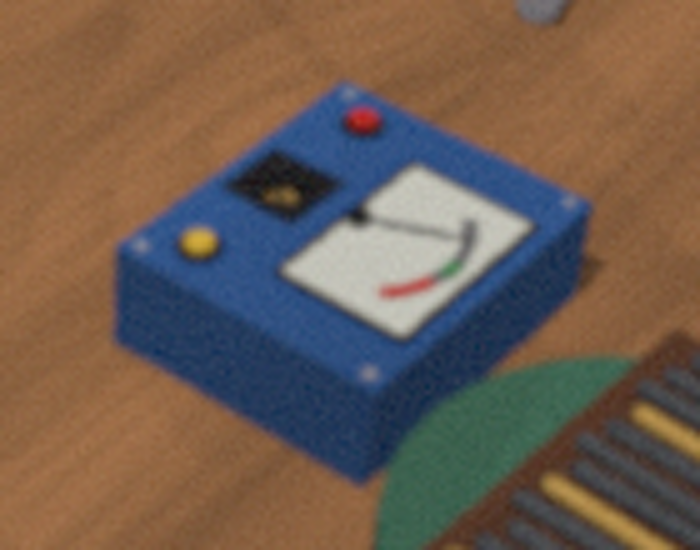

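View pics/z_side_bx.png

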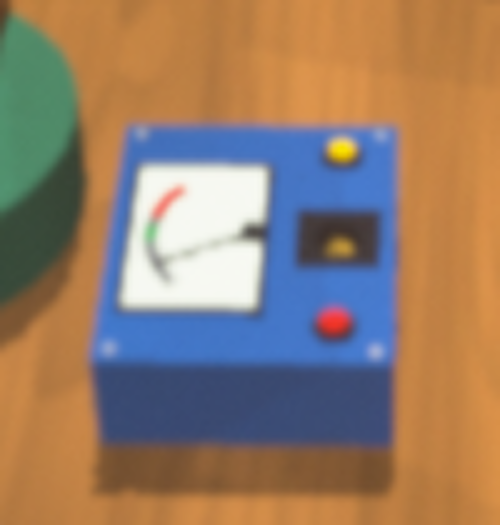

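Crops: the tuner's top is at scene (193,259) and side (345,187). The stand and box top corners show in both views, and the teal decoy lies beside the stand. Next I'll triangulate these.

```bash
python3 - <<'E'
from h import *
import pickle
cs=pickle.load(open("c0.pkl","rb"));A,B=cs["scene"],cs["side"]
S=lambda x,y:(150+x/5,180+y/5); D=lambda x,y:(300+x/5,150+y/5)
SB=lambda x,y:(310+x/5,170+y/5); DB=lambda x,y:(240+x/5,240+y/5)
def t(n,a,b):
    X,e=tri([(A,a),(B,b)]);print(n,X.round(4),np.round(e,4));return X
t("tuner top",S(216,390),D(224,185))
t("flange",S(244,508),D(222,268))
t("scriber top",S(382,348),D(201,254))
t("stand c1 (side right-near)",S(154,494),D(270,246)) # near robot, -? 
t("stand c2",S(432,376),D(232,348))
t("stand c3",S(490,450),D(150,342))
t("stand c4",S(204,576),D(195,237))
t("yellow",SB(199,240),DB(341,150));t("red",SB(362,121),DB(334,322))
t("scr1",SB(140,245),DB(381,135));t("scr2",SB(349,93),DB(376,351));t("scr3",SB(569,203),DB(109,347));t("scr4",SB(369,374),DB(141,133))
t("pivot",SB(357,215),DB(256,232))
t("screw",SB(280,193),DB(340,244))
E
```

```text
tuner top [ 0.4771 -0.2411  0.1169] [0.0005 0.0005]
flange [ 0.477  -0.243   0.0505] [0.0016 0.0016]
scriber top [ 0.4921 -0.1733  0.105 ] [0.0018 0.0018]
stand c1 (side right-near) [ 0.4452 -0.2665  0.0536] [0.0024 0.0024]
stand c2 [ 0.4721 -0.1411  0.0545] [0.0035 0.0035]
stand c3 [ 0.5238 -0.1502  0.0516] [0.0028 0.0028]
stand c4 [ 0.4966 -0.277   0.0524] [0.0028 0.0028]
yellow [0.5747 0.1171 0.0646] [0.0017 0.0017]
red [0.5699 0.2461 0.0633] [0.0019 0.0019]
scr1 [0.554  0.0989 0.0605] [0.0018 0.0018]
scr2 [0.5482 0.2629 0.061 ] [0.0022 0.0022]
scr3 [0.6805 0.2667 0.0607] [0.0024 0.0024]
scr4 [0.6865 0.1036 0.0603] [0.0021 0.0021]
pivot [0.6152 0.184  0.0642] [0.0023 0.0023]
screw [0.5714 0.1809 0.055 ] [0.002 0.002]
```

```bash
cat >> h.py <<'E'
def row(pos,yaw,obs=None):
    "share values to reach TCP pos with tool down at yaw, from current measured pose"
    if obs is None:
        from station import status
        obs=status.get_obs()
    R0=R.from_euler("xyz",obs["eef_rot"]); Rt=R.from_euler("xyz",[np.pi,0,yaw])
    s=R0.inv().apply(np.array(pos)-obs["ee_pos"]); w=(R0.inv()*Rt).as_rotvec()/(np.pi/2)
    print("row",np.r_[s,w].round(4).tolist())
def st():
    from station import status
    o=status.get_obs(); print("t",round(o["time_s"],2),"tcp",o["ee_pos"].round(4),"rpy",o["eef_rot"].round(3),"F",o["force"].round(2),"M",o["moment"].round(3),"w",round(o["grip_width"],4),"q6",round(o["qpos"][5],2))
E
python3 -c "
from h import *
row([0.60,0.16,0.16],1.57)"
```

```text
row [-0.5253, -0.2187, 0.0453, -0.0003, 0.0002, 0.8084]
```

```bash
python3 -m jog '[[-0.5253,-0.2187,0.0453,0,0,0.8084,0],[-0.5253,-0.2187,0.0453,0,0,0.8084,0],[-0.5253,-0.2187,0.0453,0,0,0.8084,0],[-0.5253,-0.2187,0.0453,0,0,0.8084,0],[-0.5253,-0.2187,0.0453,0,0,0.8084,0],[-0.5253,-0.2187,0.0453,0,0,0.8084,0],[-0.5253,-0.2187,0.0453,0,0,0.8084,0],[-0.5253,-0.2187,0.0453,0,0,0.8084,0],[-0.5253,-0.2187,0.0453,0,0,0.8084,0],[-0.5253,-0.2187,0.0453,0,0,0.8084,0],[-0.5253,-0.2187,0.0453,0,0,0.8084,0],[-0.5253,-0.2187,0.0453,0,0,0.8084,0],[-0.5253,-0.2187,0.0453,0,0,0.8084,0],[-0.5253,-0.2187,0.0453,0,0,0.8084,0]]'
python3 - <<'E'
from h import *
from station import camera
import pickle
st()
c=camera("wrist");pickle.dump(c,open("w1.pkl","wb"));cv2.imwrite("pics/w1.png",c["image"][:,:,::-1])
E
```

```text
time_s: 1.65
ee_pos: [0.5996, 0.1602, 0.1596]
eef_rot: [-3.141, 0.0, 1.569]
force: [-0.1, 0.4, 0.1]
grip_width: 0.047
t 1.65 tcp [0.5996 0.1602 0.1596] rpy [-3.141  0.     1.569] F [-0.09  0.36  0.06] M [-0.066  0.077 -0.005] w 0.047 q6 0.2
```

View pics/w1.png

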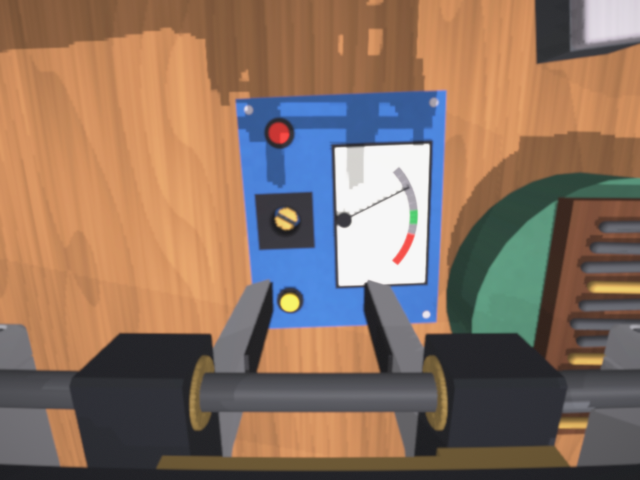

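Wrist view: the screw is at (286,219), with its slot running from upper left to lower right. The needle pivot is at (344,219), its tip at (408,187), and the green band at (413,216).

```bash
python3 - <<'E'
from h import *
import pickle
c=pickle.load(open("w1.pkl","rb"));im=c["image"]
cv2.imwrite("pics/w1z.png",cv2.resize(im[185:255,245:325,::-1],None,fx=9,fy=8.5,interpolation=cv2.INTER_CUBIC))
cv2.imwrite("pics/w1m.png",cv2.resize(im[135:295,325:440,::-1],None,fx=4,fy=3.6,interpolation=cv2.INTER_CUBIC))
E
```

```text
(no output)
```

View pics/w1z.png

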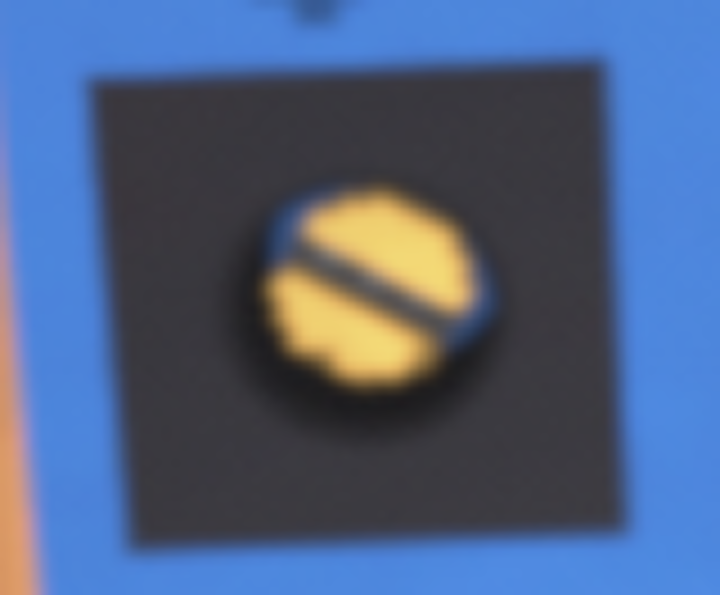

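View pics/w1m.png

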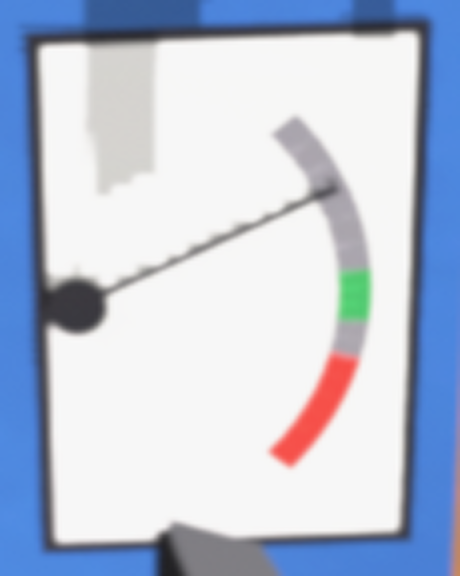

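```bash
python3 - <<'E'
from h import *
import pickle
c=pickle.load(open("w1.pkl","rb"))
Z=lambda x,y:(245+x/9,185+y/8.5); M=lambda x,y:(325+x/4,135+y/3.6)
s=plane(c,[Z(295,248),Z(455,330),Z(372,288)],0.053); d=s[1]-s[0]
print("slot ang",np.arctan2(d[1],d[0]),"screw c",s[2], np.linalg.norm(plane(c,[Z(265,288)],.053)-plane(c,[Z(480,288)],.053)))
pl=plane(c,[Z(90,78),Z(603,62),Z(628,528),Z(130,545)],0.0605);print("plate c",pl.mean(0),"ang",[np.arctan2(*(pl[b]-pl[a])[[1,0]]) for a,b in((0,1),(3,2))])
sc=plane(c,[(249,110),(434,102),(427,315)],0.061);print(sc); d=sc[1]-sc[0];print("box yaw",np.arctan2(d[1],d[0]),np.arctan2(*(sc[1]-sc[2])[[1,0]])-np.pi/2, "box c",(sc[0]+sc[2])/2)
m=plane(c,[M(36,38),M(423,27),M(407,537),M(52,546)],0.0605)
print("meter yaw",[np.arctan2(*(m[b]-m[a])[[1,0]]) for a,b in((0,1),(3,2))],[np.arctan2(*(m[b]-m[a])[[1,0]])-np.pi/2 for a,b in((3,0),(2,1))])
n=plane(c,[M(104,295),M(335,187),M(76,306),M(355,295)],0.062)
for a,b in((0,1),(2,1),(2,3)): print("needle world ang",np.arctan2(*(n[b]-n[a])[[1,0]]),np.linalg.norm(n[b]-n[a]))
# cylinder check of box orientation
row([0.47,-0.235,0.20],1.36)
E
```

```text
slot ang -0.5096886120830103 screw c [0.57258672 0.18073368 0.053     ] 0.01878126726767858
plate c [0.57241429 0.18034896 0.0605    ] ang [np.float64(0.030790940696115376), np.float64(0.036560202540783425)]
[[0.54839118 0.26114912 0.061     ]
 [0.68001876 0.26657053 0.061     ]
 [0.68696878 0.102044   0.061     ]]
box yaw 0.04116422760602918 0.042217436918055684 box c [0.61767998 0.18159656 0.061     ]
meter yaw [np.float64(0.03259568621629013), np.float64(0.02793490846048884)] [np.float64(0.03885646140543564), np.float64(0.045907438119756394)]
needle world ang 0.48899033092074673 0.04827808393517133
needle world ang 0.4815636824183396 0.05404711668990265
needle world ang 0.04433568317216799 0.05312735595493458
row [-0.3958, -0.1293, -0.0398, -0.0003, 0.0003, 0.134]
```

```bash
python3 -m jog '[[-0.40,-0.1293,-0.0398,0,0,0.134,0],[-0.40,-0.1293,-0.0398,0,0,0.134,0],[-0.40,-0.1293,-0.0398,0,0,0.134,0],[-0.40,-0.1293,-0.0398,0,0,0.134,0],[-0.40,-0.1293,-0.0398,0,0,0.134,0],[-0.40,-0.1293,-0.0398,0,0,0.134,0],[-0.40,-0.1293,-0.0398,0,0,0.134,0],[-0.40,-0.1293,-0.0398,0,0,0.134,0],[-0.40,-0.1293,-0.0398,0,0,0.134,0],[-0.40,-0.1293,-0.0398,0,0,0.134,0],[-0.40,-0.1293,-0.0398,0,0,0.134,0]]'
python3 - <<'E'
from h import *
from station import camera
import pickle
st()
c=camera("wrist");pickle.dump(c,open("w2.pkl","wb"));cv2.imwrite("pics/w2.png",c["image"][:,:,::-1])
E
```

```text
time_s: 2.8
ee_pos: [0.4701, -0.2381, 0.2002]
eef_rot: [-3.141, 0.0, 1.361]
force: [-0.2, 0.3, -0.3]
grip_width: 0.0472
t 2.8 tcp [ 0.4701 -0.2381  0.2002] rpy [-3.141  0.     1.361] F [-0.15  0.34 -0.26] M [-0.033  0.099 -0.036] w 0.0472 q6 -0.33
```

View pics/w2.png

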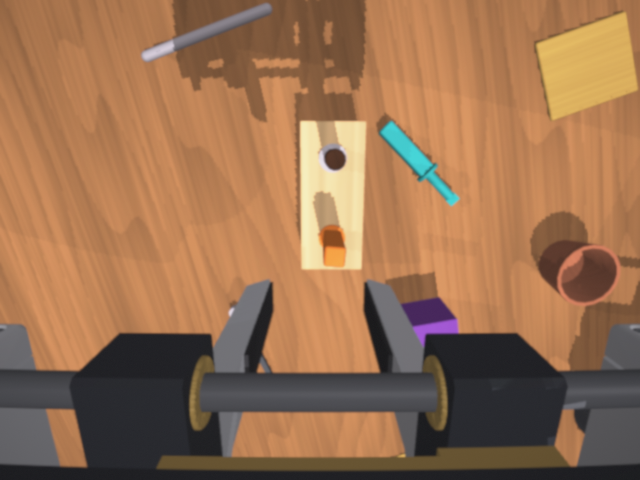

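Wrist view: the tuner top is at about (334,257) and the scriber at (334,158). The stand lies nearly along the image vertical, and the teal decoy lies to its right.

```bash
python3 - <<'E'
from h import *
import pickle
c=pickle.load(open("w2.pkl","rb"));im=c["image"]
cv2.imwrite("pics/w2z.png",cv2.resize(im[215:280,295:370,::-1],None,fx=9,fy=9,interpolation=cv2.INTER_CUBIC))
hsv=cv2.cvtColor(im,cv2.COLOR_RGB2HSV)
m=cv2.inRange(hsv,(8,180,225),(22,255,255));m[:200]=0;m[300:]=0;m[:,:300]=0;m[:,380:]=0
cnt=max(cv2.findContours(m,0,2)[0],key=cv2.contourArea);print(cv2.minAreaRect(cnt),cv2.contourArea(cnt))
E
```

```text
((334.0, 255.0), (16.0, 18.0), 90.0) 223.0
```

View pics/w2z.png

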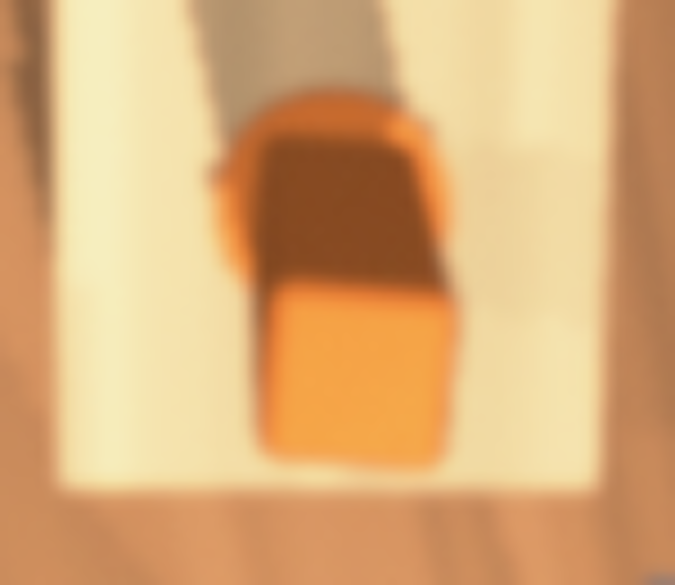

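```bash
python3 - <<'E'
from h import *
import pickle
c=pickle.load(open("w2.pkl","rb"));cs=pickle.load(open("c0.pkl","rb"))
Z=lambda x,y:(295+x/9,215+y/9)
t=plane(c,[Z(270,280),Z(455,295),Z(440,468),Z(262,458)],0.118)
print("top c",t.mean(0),"edges",[round(float(np.arctan2(*(t[b]-t[a])[[1,0]])),3) for a,b in((0,1),(3,2),(3,0),(2,1))],[round(float(np.linalg.norm(t[b]-t[a])),4) for a,b in((0,1),(3,2),(3,0),(2,1))])
ctr=np.mean([Z(270,280),Z(455,295),Z(440,468),Z(262,458)],0)
print("tri",tri([(c,ctr),(cs["scene"],(193.2,258)),(cs["side"],(344.8,187))]))
fl=plane(c,[Z(334,200)],0.058);print("flange",fl)
s=plane(c,[(301,122),(365,122),(362,269),(302,269)],0.055);print("stand",s,s.mean(0),[round(float(np.arctan2(*(s[b]-s[a])[[1,0]])),3) for a,b in((0,1),(3,2),(3,0),(2,1))])
sc=plane(c,[(334.5,159)],0.108);print("scriber top",sc)
E
```

```text
top c [ 0.47939729 -0.24383111  0.118     ] edges [-0.294, -0.269, 1.322, 1.296] [0.0151, 0.0147, 0.0152, 0.0148]
tri (array([ 0.4781818 , -0.24240094,  0.11734839]), [np.float64(0.001938534637345488), np.float64(0.0010979154246491217), np.float64(0.0016523678015194828)])
flange [[ 0.47976046 -0.24346163  0.058     ]]
stand [[ 0.47406037 -0.14153417  0.055     ]
 [ 0.52648875 -0.15268276  0.055     ]
 [ 0.50073109 -0.27953727  0.055     ]
 [ 0.44649975 -0.26796804  0.055     ]] [ 0.48694499 -0.21043056  0.055     ] [-0.21, -0.21, 1.356, 1.37]
scriber top [[ 0.49357554 -0.1752132   0.108     ]]
```

```bash
python3 -c "
from h import *
row([0.479,-0.2435,0.12],1.30); row([0.479,-0.2435,0.069],1.30)"
```

```text
row [-0.0038, 0.0098, 0.0801, -0.0002, 0.0002, 0.0391]
row [-0.0038, 0.0098, 0.1311, -0.0002, 0.0002, 0.0391]
```

```bash
python3 -m jog '[[-0.0035,0.0098,0.03,0,0,0.039,0],[-0.0035,0.0098,0.06,0,0,0.039,0],[-0.0035,0.0098,0.09,0,0,0.039,0],[-0.0035,0.0098,0.12,0,0,0.039,0],[-0.0035,0.0098,0.131,0,0,0.039,0],[-0.0035,0.0098,0.131,0,0,0.039,0],[-0.0035,0.0098,0.131,0,0,0.039,-1],[-0.0035,0.0098,0.131,0,0,0.039,-1],[-0.0035,0.0098,0.131,0,0,0.039,-1],[-0.0035,0.0098,0.131,0,0,0.039,-1],[-0.0035,0.0098,0.131,0,0,0.039,-1]]' 25; python3 -c "
from h import *
st()"
```

```text
time_s: 3.95
ee_pos: [0.4793, -0.2434, 0.0697]
eef_rot: [3.141, 0.001, 1.3]
force: [-0.3, -0.5, 4.3]
grip_width: 0.016
t 3.95 tcp [ 0.4793 -0.2434  0.0697] rpy [3.141e+00 1.000e-03 1.300e+00] F [-0.32 -0.51  4.27] M [0.019 0.172 0.046] w 0.016 q6 -0.27
```

```bash
python3 -m jog '[[0,0,-0.02,0,0,0,-1],[0,0,-0.05,0,0,0,-1],[0,0,-0.08,0,0,0,-1],[0,0,-0.10,0,0,0,-1],[0,0,-0.10,0,0,0,-1],[0,0,-0.10,0,0,0,-1]]' 25; python3 - <<'E'
from h import *
from station import camera
import pickle
st()
for n,r in (("scene",(150,180,270,300)),("side",(290,120,400,240)),("wrist",(0,0,640,480))):
    c=camera(n);pickle.dump(c,open(f"g_{n}.pkl","wb"));im=c["image"][r[1]:r[3],r[0]:r[2],::-1]
    if n!="wrist": im=cv2.resize(im,None,fx=5,fy=5,interpolation=cv2.INTER_CUBIC)
    cv2.imwrite(f"pics/g_{n}.png",im)
E
```

```text
time_s: 4.55
ee_pos: [0.4791, -0.2432, 0.1691]
eef_rot: [3.141, 0.0, 1.3]
force: [-0.5, -0.5, -0.9]
grip_width: 0.0158
t 4.55 tcp [ 0.4791 -0.2432  0.1691] rpy [3.141 0.    1.3  ] F [-0.49 -0.54 -0.92] M [-0.1    0.082  0.015] w 0.0158 q6 -0.27
```

View pics/g_scene.png

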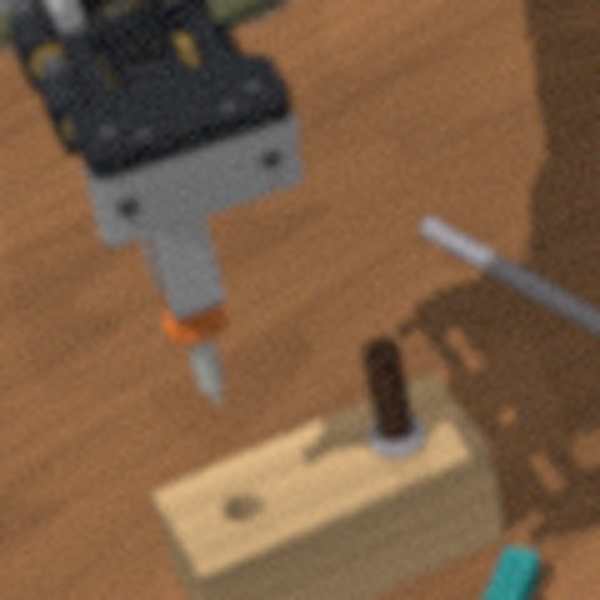

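View pics/g_side.png

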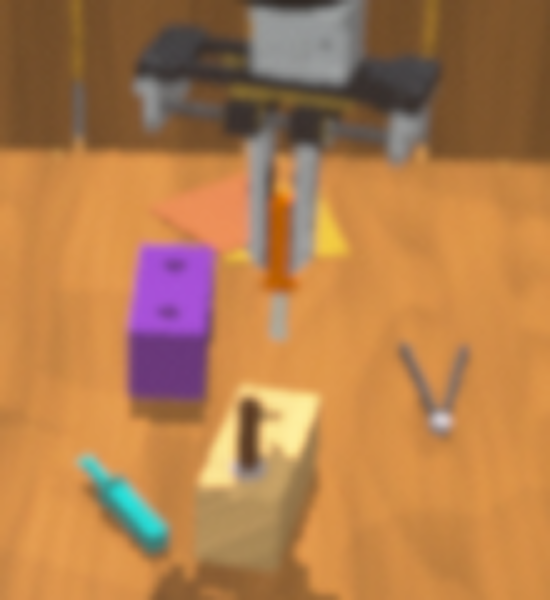

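View pics/g_wrist.png

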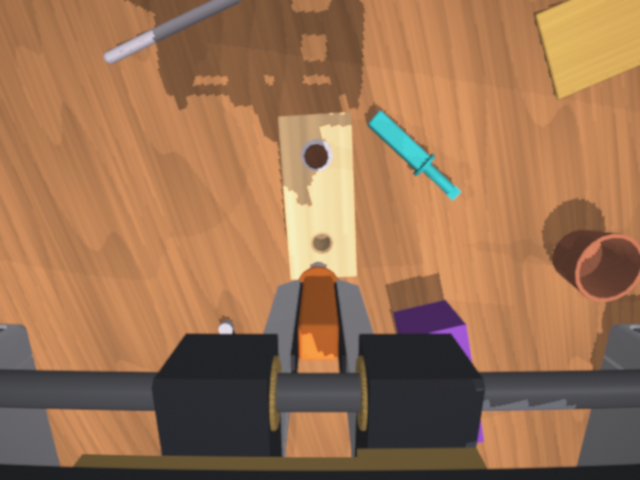

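The tool is out. In the side view the blade at (278,335) in the crop looks as wide as the shaft, and in the scene view it narrows. I'll zoom in to settle which way the blade lies.

```bash
python3 - <<'E'
from h import *
import pickle
o=[]
for n,r in (("scene",(178,235,202,265)),("side",(334,165,358,195)),("wrist",(300,250,340,300))):
    im=pickle.load(open(f"g_{n}.pkl","rb"))["image"][r[1]:r[3],r[0]:r[2],::-1]
    o.append(cv2.resize(im,(260,520),interpolation=cv2.INTER_CUBIC))
cv2.imwrite("pics/gz.png",np.hstack(o))
E
```

```text
(no output)
```

View pics/gz.png

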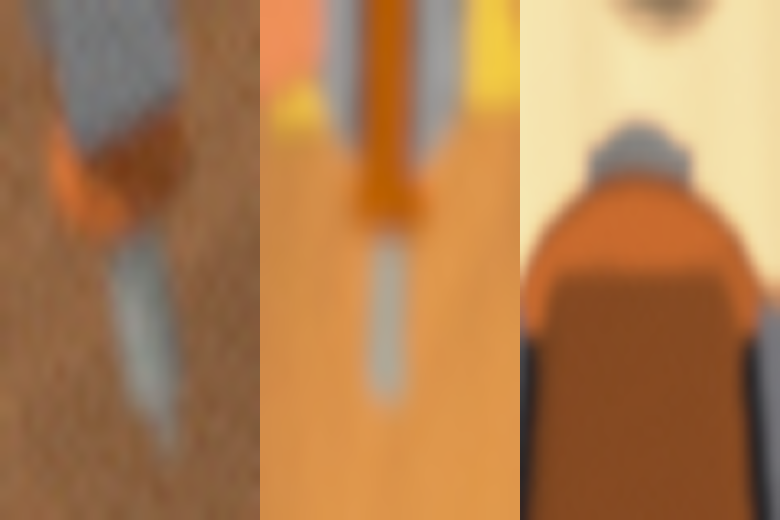

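```bash
python3 - <<'E'
from h import *
import pickle
tcp=np.array([.4791,-.2432,.1691]); tip=tcp-[0,0,.0547]
rows=[]
for yaw in (-0.27,1.30):
  o=[]
  for n,r in (("scene",(178,235,202,265)),("side",(334,165,358,195)),("wrist",(300,250,340,300))):
    c=pickle.load(open(f"g_{n}.pkl","rb"));im=c["image"][r[1]:r[3],r[0]:r[2],::-1]
    s=np.array([260/(r[2]-r[0]),290/(r[3]-r[1])]);z=cv2.resize(im,(260,290),interpolation=cv2.INTER_CUBIC)
    u=np.array([np.cos(yaw),np.sin(yaw),0])*.0055;v=np.array([-np.sin(yaw),np.cos(yaw),0])*.0011
    for h in (0,.008):
      q=np.array([tip+a*u+b*v+[0,0,h] for a,b in((1,1),(1,-1),(-1,-1),(-1,1))])
      p=((proj(c,q)-r[:2]+.5)*s).astype(np.int32)
      cv2.polylines(z,[p.reshape(-1,1,2)],True,(0,0,255) if h==0 else (255,0,0),1)
    o.append(z)
  rows.append(np.hstack(o))
cv2.imwrite("pics/gz2.png",np.vstack(rows))
E
```

```text
(no output)
```

View pics/gz2.png

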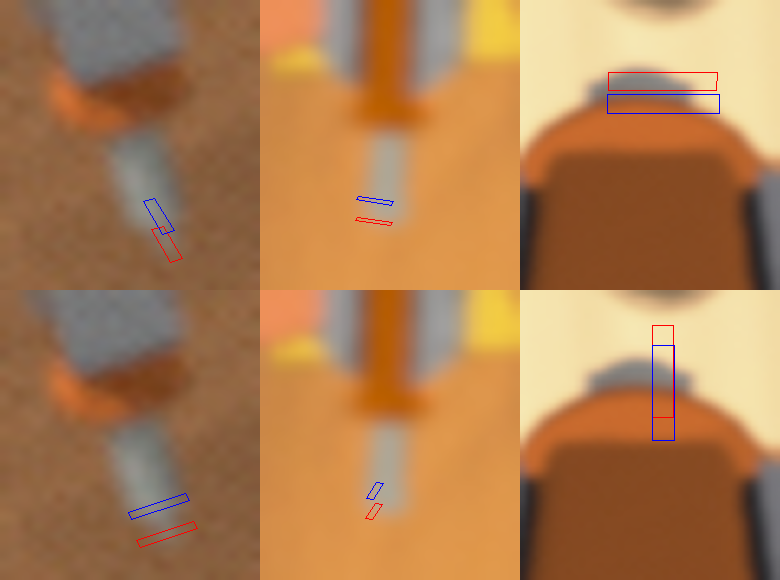

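Drawing the tip edge at both candidate yaws shows the blade lies along the jaw direction: the tip line fits at -0.27 and not at 1.30. The tip looks shifted by about 2–3 mm in both the side and wrist views, so I'll check the fingers and flange as well.

```bash
python3 - <<'E'
from h import *
import pickle
tcp=np.array([.4791,-.2432,.1691]); tip=tcp-[0,0,.0547]
yaw=1.30;X=np.array([np.cos(yaw),np.sin(yaw),0]);Y=np.array([np.sin(yaw),-np.cos(yaw),0])
w=pickle.load(open("g_wrist.pkl","rb"));s=pickle.load(open("g_side.pkl","rb"))
for n,P in (("tip",tip),("flange c top",tip+[0,0,.043]),("fl far edge",tip+[0,0,.043]+.012*X),("TCP",tcp),("pad L inner",tcp-.008*Y+.008*X),("pad R inner",tcp+.008*Y+.008*X),("handle top c",tip+[0,0,.103]),("handle topfront L",tip+[0,0,.103]+.008*X-.008*Y),("R",tip+[0,0,.103]+.008*X+.008*Y)):
    print(n,"wrist",proj(w,P)[0].round(1),"side",proj(s,P)[0].round(1))
im=w["image"][230:370,250:390,::-1]; cv2.imwrite("pics/gw.png",cv2.resize(im,None,fx=4,fy=4,interpolation=cv2.INTER_CUBIC))
E
```

```text
tip wrist [321.5 263.6] side [344.  187.4]
flange c top wrist [322.  287.2] side [344.5 175.9]
fl far edge wrist [322.1 266.4] side [343.5 177.6]
TCP wrist [322.2 295.4] side [344.6 172.7]
pad L inner wrist [306.6 280.9] side [346.4 174.2]
pad R inner wrist [337.9 280.9] side [341.5 173.4]
handle top c wrist [323.2 342.8] side [345.1 159.1]
handle topfront L wrist [302.6 324.2] side [346.9 160.6]
R wrist [344.  324.3] side [342.  159.8]
```

View pics/gw.png

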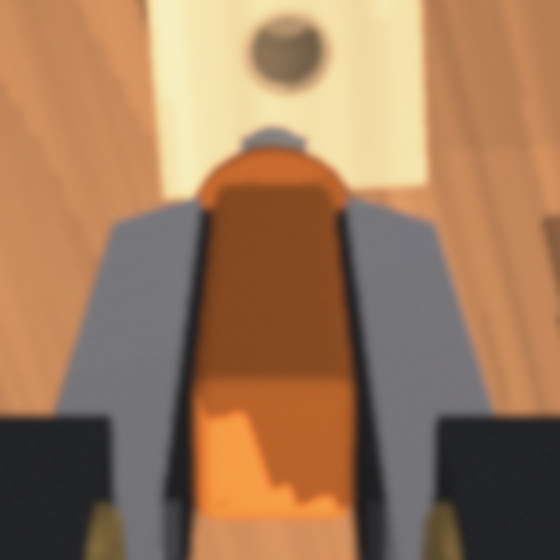

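```bash
python3 - <<'E'
from h import *
import pickle
w=pickle.load(open("g_wrist.pkl","rb"));yaw=1.30;Y=np.array([np.sin(yaw),-np.cos(yaw),0])
h=plane(w,[(250+288/4-.4,230+51/4-.4),(250+315/4,230)],0.055);print("hole",h[0],"corr",h[0]+.002*Y)
w2=pickle.load(open("w2.pkl","rb"))
row([0.535,-0.03,0.215],1.06);row([0.5745,0.1808,0.215],1.06);row([0.5745,0.1808,0.14],1.06)
E
```

```text
hole [ 0.4794058  -0.24391812  0.055     ] corr [ 0.48133292 -0.24445312  0.055     ]
row [0.2203, -0.0029, -0.0467, -0.0009, 0.0001, 0.1528]
row [0.434, -0.0213, -0.0467, -0.0009, 0.0001, 0.1528]
row [0.434, -0.0211, 0.0283, -0.0009, 0.0001, 0.1528]
```

```bash
python3 -m jog '[[0,0,-0.0467,0,0,0,-1],[0.05,-0.002,-0.0467,0,0,0.1528,-1],[0.10,-0.004,-0.0467,0,0,0.1528,-1],[0.15,-0.007,-0.0467,0,0,0.1528,-1],[0.20,-0.01,-0.0467,0,0,0.1528,-1],[0.25,-0.0125,-0.0467,0,0,0.1528,-1],[0.30,-0.015,-0.0467,0,0,0.1528,-1],[0.35,-0.0175,-0.0467,0,0,0.1528,-1],[0.40,-0.02,-0.0467,0,0,0.1528,-1],[0.434,-0.0211,-0.0467,0,0,0.1528,-1],[0.434,-0.0211,-0.01,0,0,0.1528,-1],[0.434,-0.0211,0.0283,0,0,0.1528,-1],[0.434,-0.0211,0.0283,0,0,0.1528,-1],[0.434,-0.0211,0.0283,0,0,0.1528,-1]]'; python3 - <<'E'
from h import *
from station import camera
import pickle
st()
for n,r in (("scene",(300,140,460,260)),("side",(240,200,340,300)),("wrist",(0,0,640,480))):
    c=camera(n);pickle.dump(c,open(f"b_{n}.pkl","wb"));im=c["image"][r[1]:r[3],r[0]:r[2],::-1]
    if n!="wrist": im=cv2.resize(im,None,fx=5,fy=5,interpolation=cv2.INTER_CUBIC)
    cv2.imwrite(f"pics/b_{n}.png",im)
E
```

```text
time_s: 6.1
ee_pos: [0.5745, 0.1807, 0.1403]
eef_rot: [-3.139, 0.001, 1.06]
force: [-0.1, 0.4, 1.0]
grip_width: 0.0159
t 6.1 tcp [0.5745 0.1807 0.1403] rpy [-3.139e+00  1.000e-03  1.060e+00] F [-0.12  0.43  1.01] M [-0.022  0.076 -0.017] w 0.0159 q6 0.75
```

View pics/b_wrist.png

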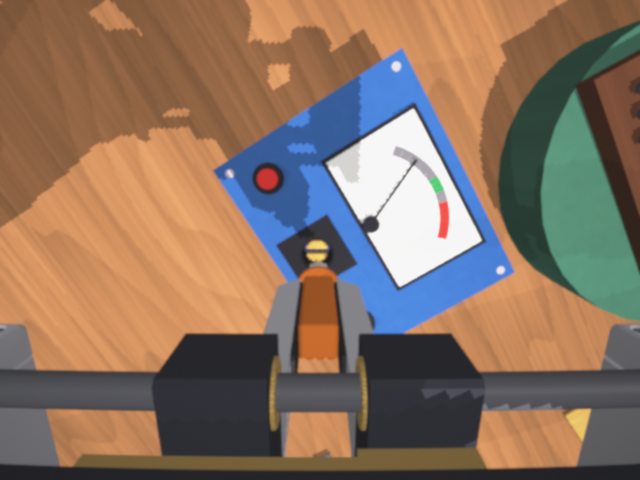

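View pics/b_scene.png

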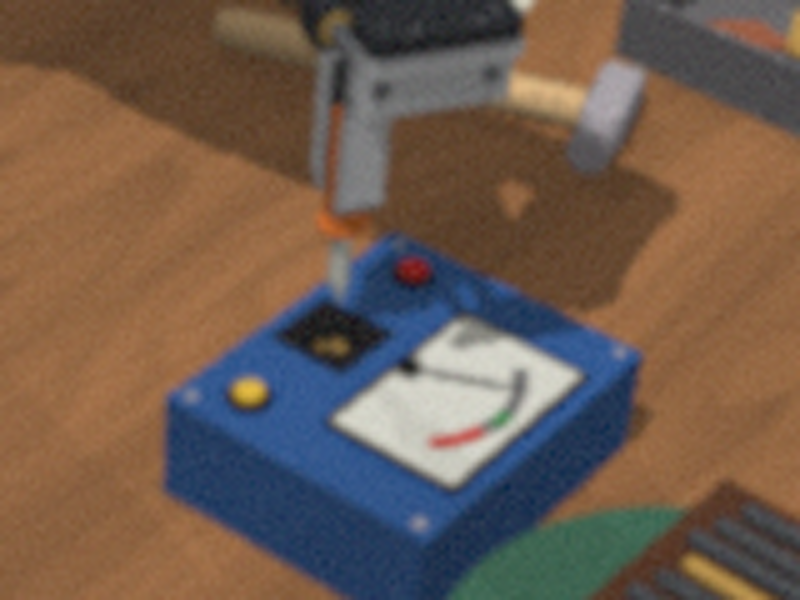

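View pics/b_side.png

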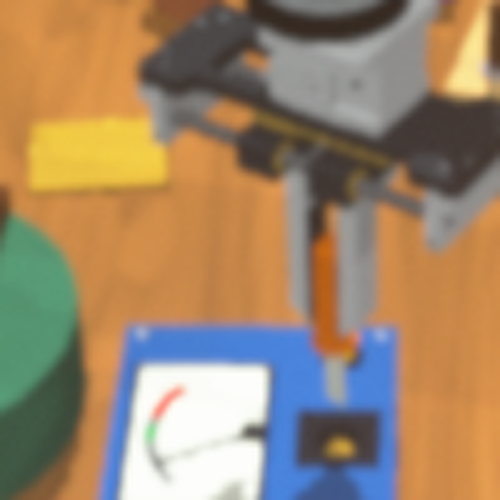

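Wrist view: the screw is at (317,250), directly beyond the tool tip at (318,264). The slot is horizontal in the image, so it is parallel to the jaw direction and the blade.

```bash
python3 - <<'E'
from h import *
import pickle
c=pickle.load(open("b_wrist.pkl","rb"))
cv2.imwrite("pics/bz.png",cv2.resize(c["image"][210:290,270:365,::-1],None,fx=8,fy=7,interpolation=cv2.INTER_CUBIC))
E
```

```text
(no output)
```

View pics/bz.png

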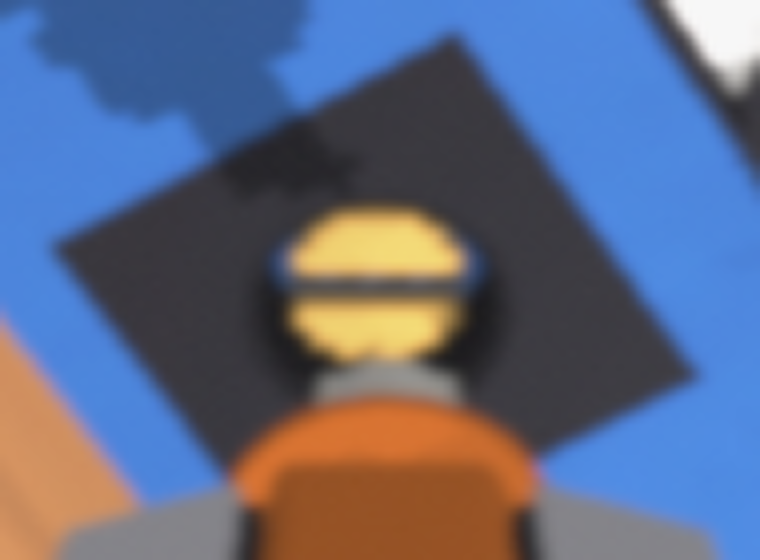

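```bash
python3 - <<'E'
from h import *
import pickle
c=pickle.load(open("b_wrist.pkl","rb"));yaw=1.06;X=np.array([np.cos(yaw),np.sin(yaw),0]);Y=np.array([np.sin(yaw),-np.cos(yaw),0]);tcp=np.array([.5745,.1807,.1403])
for z in (.050,.056):
  for r in (283,288):
    s=plane(c,[(270+376.5/8-.45,210+r/7-.45)],z)[0]+.002*Y; d=s-tcp; print(z,r,s.round(4),"tool x",round(d@X,4),"y",round(d@Y,4))
Z=lambda x,y:(270+x/8-.45,210+y/7-.45)
# plate: three visible corners -> centre from opposite pair? left(53,245), top(458,33), right(695,375)
p=plane(c,[Z(53,245),Z(458,33),Z(695,375)],.0605)+.002*Y; m=(p[0]+p[2])/2; d=m-tcp;print("plate c",m.round(4),d@X,d@Y)
print("tip check", proj(c,tcp-[0,0,.0547]))
E
```

```text
0.05 283 [0.574  0.1797 0.05  ] tool x -0.0011 y 0.0001
0.05 288 [0.5738 0.1792 0.05  ] tool x -0.0017 y 0.0001
0.056 283 [0.5749 0.1811 0.056 ] tool x 0.0005 y 0.0001
0.056 288 [0.5746 0.1806 0.056 ] tool x -0.0 y 0.0001
plate c [0.574  0.1796 0.0605] -0.0012103938628662458 0.00011319313328713483
tip check [[319.22363323 262.50113023]]
```

```bash
python3 -m jog '[[-0.0005,0,0.012,0,0,0,-1],[-0.0005,0,0.022,0,0,0,-1],[-0.0005,0,0.027,0,0,0,-1],[-0.0005,0,0.027,0,0,0,-1],[-0.0005,0,0.027,0,0,0,-1]]'; python3 -c "
from h import *
st()"
```

```text
time_s: 6.75
ee_pos: [0.5753, 0.1803, 0.1152]
eef_rot: [3.141, -0.002, 1.06]
force: [0.2, 0.6, -0.4]
grip_width: 0.0156
t 6.75 tcp [0.5753 0.1803 0.1152] rpy [ 3.141e+00 -2.000e-03  1.060e+00] F [ 0.19  0.62 -0.43] M [-0.088  0.105  0.009] w 0.0156 q6 0.75
```

```bash
python3 -m jog '[[0,0,0.001,0,0,0,-1],[0,0,0.002,0,0,0,-1],[0,0,0.002,0,0,0,-1]]'; python3 -m jog '[[0,0,0.001,0,0,0,-1],[0,0,0.002,0,0,0,-1],[0,0,0.002,0,0,0,-1]]'; python3 -c "
from h import *
st()"
```

```text
time_s: 7.05
ee_pos: [0.5752, 0.1804, 0.1131]
eef_rot: [3.141, -0.002, 1.06]
force: [0.4, 0.2, -0.9]
grip_width: 0.0161
time_s: 7.35
ee_pos: [0.5752, 0.1804, 0.111]
eef_rot: [3.141, -0.002, 1.06]
force: [-0.0, -0.0, -0.7]
grip_width: 0.0158
t 7.35 tcp [0.5752 0.1804 0.111 ] rpy [ 3.141e+00 -2.000e-03  1.060e+00] F [-0.05 -0.05 -0.73] M [-0.062  0.13  -0.021] w 0.0158 q6 0.75
```

```bash
python3 -m jog '[[-0.0006,-0.0008,0.0005,0,0,0,-1],[-0.0006,-0.0008,0.0015,0,0,0,-1],[-0.0006,-0.0008,0.0015,0,0,0,-1]]'; python3 -m jog '[[0,0,0.001,0,0,0,-1],[0,0,0.001,0,0,0,-1]]';python3 -m jog '[[0,0,0.001,0,0,0,-1],[0,0,0.001,0,0,0,-1]]'; python3 -c "
from h import *
st()"
```

```text
time_s: 7.65
ee_pos: [0.5741, 0.1802, 0.1094]
eef_rot: [3.141, -0.001, 1.06]
force: [-0.0, 0.8, -0.6]
grip_width: 0.0161
time_s: 7.85
ee_pos: [0.5741, 0.1802, 0.1082]
eef_rot: [3.141, -0.001, 1.06]
force: [0.3, 1.1, -0.8]
grip_width: 0.0159
time_s: 8.05
ee_pos: [0.574, 0.1802, 0.107]
eef_rot: [3.141, -0.001, 1.06]
force: [-0.6, -0.2, -1.4]
grip_width: 0.0158
t 8.05 tcp [0.574  0.1802 0.107 ] rpy [ 3.141e+00 -1.000e-03  1.060e+00] F [-0.62 -0.21 -1.44] M [-0.087  0.067 -0.022] w 0.0158 q6 0.75
```

```bash
for i in 1 2; do python3 -m jog '[[0,0,0.001,0,0,0,-1],[0,0,0.001,0,0,0,-1]]'|grep -v rot; done; python3 -c "
from h import *
for i in range(3): st()"
```

```text
time_s: 8.25
ee_pos: [0.5739, 0.1802, 0.1059]
force: [-0.2, 1.4, 0.5]
grip_width: 0.0155
time_s: 8.45
ee_pos: [0.5739, 0.1801, 0.1047]
force: [-0.0, -0.6, -0.1]
grip_width: 0.0156
t 8.45 tcp [0.5739 0.1801 0.1047] rpy [-3.141e+00 -1.000e-03  1.060e+00] F [-0.   -0.56 -0.14] M [-0.105  0.082 -0.06 ] w 0.0156 q6 0.75
t 8.45 tcp [0.5739 0.1801 0.1047] rpy [-3.141e+00 -1.000e-03  1.060e+00] F [-0.   -0.56 -0.14] M [-0.105  0.082 -0.06 ] w 0.0156 q6 0.75
t 8.45 tcp [0.5739 0.1801 0.1047] rpy [-3.141e+00 -1.000e-03  1.060e+00] F [-0.   -0.56 -0.14] M [-0.105  0.082 -0.06 ] w 0.0156 q6 0.75
```

```bash
for i in 1 2 3 4; do python3 -m jog '[[0,0,0,0,0,0,-1]]'|grep force; done; python3 -m jog '[[0,0,0.001,0,0,0,-1],[0,0,0.001,0,0,0,-1]]'|grep -v rot;  for i in 1 2 3; do python3 -m jog '[[0,0,0,0,0,0,-1]]'|grep force; done; python3 -c "
from h import *
st()
from station import camera
for n,r in (('wrist',(225,150,385,270)),):
    c=camera(n);im=c['image'][r[1]:r[3],r[0]:r[2],::-1]
    cv2.imwrite('pics/d1.png',cv2.resize(im,None,fx=5,fy=5,interpolation=cv2.INTER_CUBIC))
"
```

```text
force: [-0.7, -0.4, -1.1]
force: [0.2, -0.5, -0.9]
force: [0.4, 0.6, -0.6]
force: [0.5, 0.0, -1.1]
time_s: 9.05
ee_pos: [0.5738, 0.1802, 0.1036]
force: [-0.7, -0.8, -1.9]
grip_width: 0.0161
force: [0.6, 0.4, -0.2]
force: [-0.0, -0.0, 0.0]
force: [-0.0, -0.5, -0.5]
t 9.35 tcp [0.5738 0.1801 0.1035] rpy [-3.141e+00 -1.000e-03  1.060e+00] F [-0.04 -0.51 -0.46] M [-0.099  0.091  0.037] w 0.016 q6 0.75
```

View pics/d1.png

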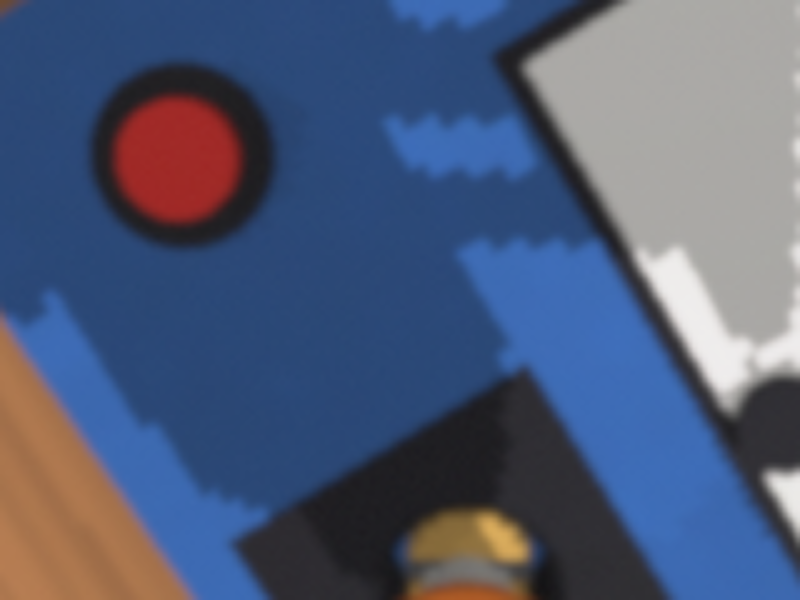

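The tip is 11.2 mm below the rim with no force, which is deeper than the screw face can lie, so the blade is in the slot. Next I turn clockwise, starting with 0.4 rad.

```bash
python3 -m jog '[[0,0,0,0,0,0.05,-1],[0,0,0,0,0,0.1,-1],[0,0,0,0,0,0.15,-1],[0,0,0,0,0,0.2,-1],[0,0,0,0,0,0.255,-1],[0,0,0,0,0,0.255,-1]]'; cat > needle.py <<'E'
from h import *
from station import camera
import sys,pickle
st()
c=camera("wrist");pickle.dump(c,open("n.pkl","wb"))
cv2.imwrite(f"pics/{sys.argv[1]}.png",c["image"][:,:,::-1])
E
python3 needle.py n1
```

```text
time_s: 10.0
ee_pos: [0.574, 0.1802, 0.1036]
eef_rot: [-3.141, -0.001, 0.658]
force: [1.4, 0.9, -0.5]
grip_width: 0.0159
t 10.0 tcp [0.574  0.1802 0.1036] rpy [-3.141e+00 -1.000e-03  6.580e-01] F [ 1.41  0.94 -0.53] M [ 0.169 -0.221  0.027] w 0.0159 q6 1.16
```

View pics/n1.png

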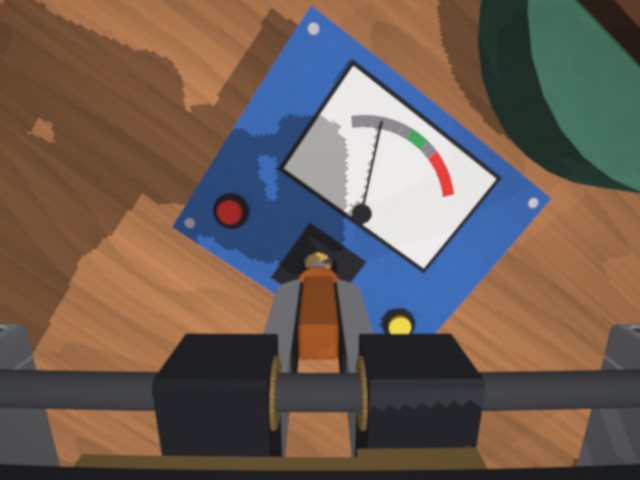

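The needle has moved: pivot (361,213), tip (380,123), green at (416,139).

```bash
cat > na.py <<'E'
from h import *
import pickle,sys
c=pickle.load(open("n.pkl","rb"))
v=list(map(float,sys.argv[1:]));p=plane(c,np.array(v).reshape(-1,2),0.062)
a=[np.arctan2(*(q-p[0])[[1,0]]) for q in p[1:]]
print("world ang",np.round(a,3),"needle",np.round(-(np.array(a)-0.037),3))
E
python3 na.py 361 213 380 123 416 139; python3 - <<'E'
from h import *
import pickle
c=pickle.load(open("n.pkl","rb"))
cv2.imwrite("pics/n1z.png",cv2.resize(c["image"][240:290,280:355,::-1],None,fx=10,fy=10,interpolation=cv2.INTER_CUBIC))
E
```

```text
world ang [0.479 0.042] needle [-0.442 -0.005]
```

View pics/n1z.png

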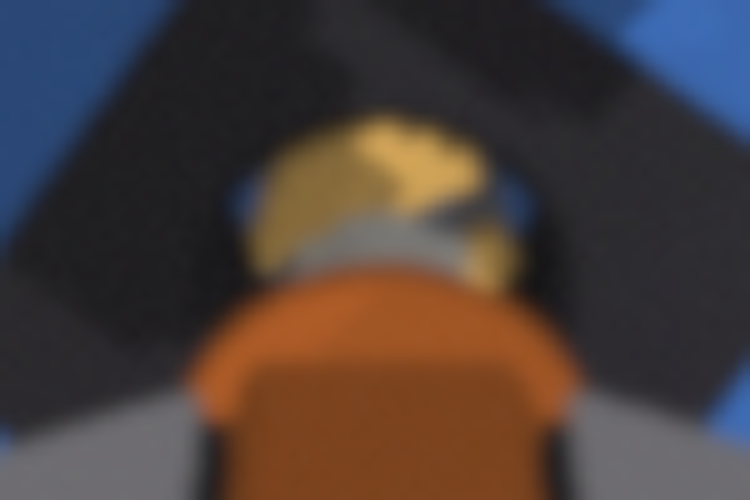

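The needle is still at -0.44, and the slot at the right of the screw is now about 0.4 rad off the blade. So the blade turned without driving the screw. I'll take averaged force readings before going on.

```bash
for i in 1 2 3 4 5; do python3 -m jog '[[0,0,0,0,0,0,-1]]'>/dev/null; python3 -c "
from h import *
st()"; done; python3 - <<'E'
from h import *
import pickle
from station import camera
c=pickle.load(open("n.pkl","rb"))
p=plane(c,[(280+430/10,240+220/10),(280+495/10,240+195/10)],.053);d=p[1]-p[0];print("slot ang",np.arctan2(d[1],d[0])-np.pi*(d[0]<0)*0)
for n,r in (("scene",(345,170,405,230)),("side",(285,265,325,305))):
    c=camera(n);im=c["image"][r[1]:r[3],r[0]:r[2],::-1]
    cv2.imwrite(f"pics/e_{n}.png",cv2.resize(im,(500,500),interpolation=cv2.INTER_CUBIC))
E
```

```text
t 10.15 tcp [0.5741 0.1803 0.1037] rpy [-3.141e+00 -1.000e-03  6.630e-01] F [ 0.86  0.56 -0.31] M [ 0.072 -0.101  0.035] w 0.0158 q6 1.15
t 10.25 tcp [0.5741 0.1803 0.1036] rpy [-3.141e+00 -1.000e-03  6.650e-01] F [ 0.85  0.08 -0.41] M [ 0.071 -0.114  0.014] w 0.0159 q6 1.15
t 10.35 tcp [0.5741 0.1803 0.1036] rpy [-3.141e+00 -1.000e-03  6.660e-01] F [ 1.2   0.21 -0.49] M [ 0.075 -0.156  0.082] w 0.0158 q6 1.15
t 10.45 tcp [0.5741 0.1803 0.1037] rpy [-3.141e+00 -1.000e-03  6.670e-01] F [ 1.66  0.8  -1.28] M [ 0.118 -0.132  0.028] w 0.0159 q6 1.15
t 10.55 tcp [0.5741 0.1803 0.1036] rpy [-3.141e+00 -1.000e-03  6.670e-01] F [ 1.79  0.49 -0.77] M [ 0.116 -0.171  0.01 ] w 0.016 q6 1.15
slot ang -0.5297073371923056
```

View pics/e_scene.png

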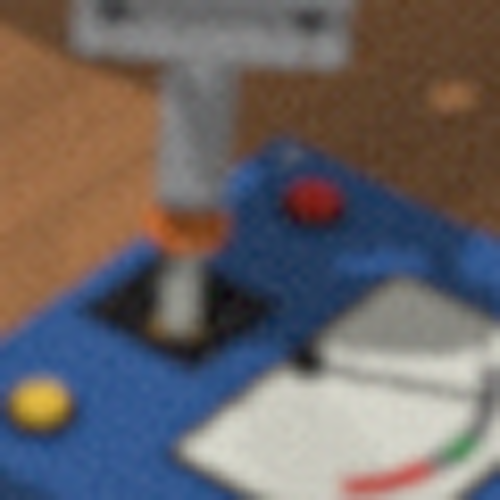

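View pics/e_side.png

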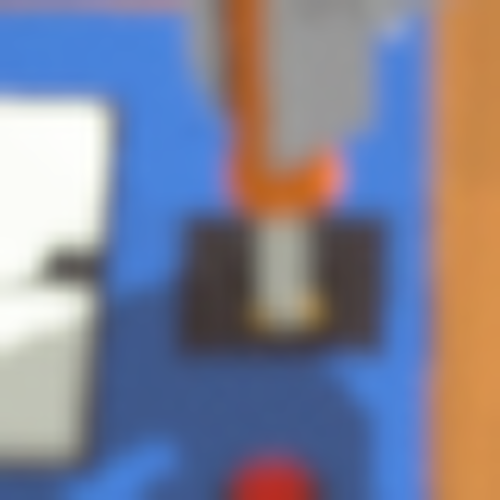

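The side force is real: about 1.5 N along +X, with roughly 0.04 N m of torque, but no vertical force. The parallax between the plate and the slot puts the screw face at about 0.050, the deep end of its range. The tip was probably barely in the slot, with one end catching and the blade riding over the edge. I'll turn back to the slot direction and go deeper.

```bash
python3 -m jog '[[0,0,-0.001,0,0,0,-1],[0,0,-0.001,0,0,-0.07,-1],[0,0,-0.001,0,0,-0.14,-1],[0,0,-0.001,0,0,-0.21,-1],[0,0,-0.001,0,0,-0.25,-1],[0,0,-0.001,0,0,-0.25,-1],[0,0,0,0,0,-0.25,-1],[0,0,0,0,0,-0.25,-1]]'; python3 -c "
from h import *
st();row([.574,.180,.1036],1.06)"; python3 -m jog '[[0,0,0.001,0,0,0,-1],[0,0,0.001,0,0,0,-1]]'; python3 -c "
from h import *
st()"
```

```text
time_s: 11.45
ee_pos: [0.5739, 0.1802, 0.1035]
eef_rot: [-3.141, -0.001, 1.058]
force: [0.4, -0.4, 0.1]
grip_width: 0.0161
t 11.45 tcp [0.5739 0.1802 0.1035] rpy [-3.141e+00 -1.000e-03  1.058e+00] F [ 0.4  -0.35  0.14] M [-0.054  0.13   0.003] w 0.0161 q6 0.76
row [-0.0002, 0.0002, -0.0001, -0.0001, -0.0006, -0.0012]
time_s: 11.65
ee_pos: [0.5739, 0.1802, 0.1023]
eef_rot: [-3.141, -0.001, 1.057]
force: [0.6, -0.1, -0.6]
grip_width: 0.0157
t 11.65 tcp [0.5739 0.1802 0.1023] rpy [-3.141e+00 -1.000e-03  1.057e+00] F [ 0.55 -0.08 -0.56] M [-0.073  0.152  0.015] w 0.0157 q6 0.76
```

```bash
for i in 1 2; do python3 -m jog '[[0,0,0.0008,0,0,0,-1],[0,0,0.0008,0,0,0,-1],[0,0,0.0008,0,0,0,-1]]' >/dev/null; python3 -c "
from h import *
st()"; done
```

```text
t 11.95 tcp [0.5739 0.1802 0.1015] rpy [-3.141e+00 -1.000e-03  1.057e+00] F [ 0.43 -0.55 -0.77] M [-0.086  0.134 -0.033] w 0.016 q6 0.76
t 12.25 tcp [0.5739 0.1802 0.1006] rpy [-3.141e+00 -1.000e-03  1.057e+00] F [-0.1   0.56 -0.88] M [-0.076  0.026  0.025] w 0.0161 q6 0.76
```

```bash
python3 -m jog '[[0,0,0,0,0,0.05,-1],[0,0,0,0,0,0.1,-1],[0,0,0,0,0,0.15,-1],[0,0,0,0,0,0.2,-1],[0,0,0,0,0,0.22,-1],[0,0,0,0,0,0.22,-1]]'; 
python3 needle.py n2
```

```text
time_s: 12.85
ee_pos: [0.574, 0.1803, 0.1007]
eef_rot: [-3.141, -0.001, 0.711]
force: [0.6, 1.1, -0.1]
grip_width: 0.0158
t 12.85 tcp [0.574  0.1803 0.1007] rpy [-3.141e+00 -1.000e-03  7.110e-01] F [ 0.61  1.09 -0.1 ] M [ 0.155 -0.234  0.015] w 0.0158 q6 1.1
```

View pics/n2.png

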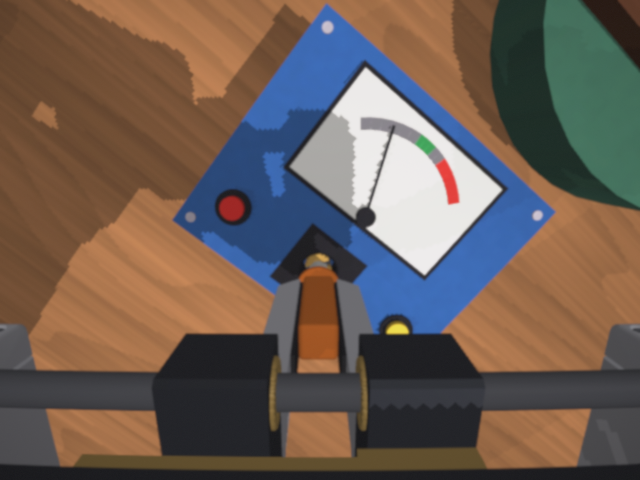

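```bash
python3 na.py 366 217 392 127 426 145; python3 - <<'E'
from h import *
import pickle
c=pickle.load(open("n.pkl","rb"))
a=cv2.resize(c["image"][240:290,280:355,::-1],None,fx=10,fy=10,interpolation=cv2.INTER_CUBIC)
cv2.imwrite("pics/n2z.png",a)
E
```

```text
world ang [0.463 0.042] needle [-0.426 -0.005]
```

View pics/n2z.png

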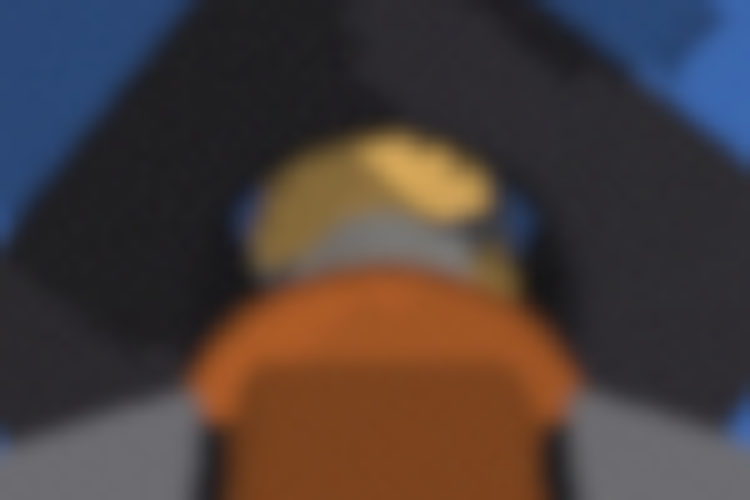

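```bash
python3 -m jog '[[0,0,0,0,0,0.05,-1],[0,0,0,0,0,0.1,-1],[0,0,0,0,0,0.1,-1],[0,0,0,0,0,0.1,-1]]'; 
python3 needle.py n3; python3 - <<'E'
from h import *
import pickle
c=pickle.load(open("n.pkl","rb"))
a=cv2.resize(c["image"][110:290,280:480,::-1],None,fx=4,fy=3.3,interpolation=cv2.INTER_CUBIC)
cv2.imwrite("pics/n3z.png",a)
E
```

```text
time_s: 13.3
ee_pos: [0.5741, 0.1803, 0.1007]
eef_rot: [-3.141, -0.001, 0.558]
force: [0.7, 0.8, 0.2]
grip_width: 0.0156
t 13.3 tcp [0.5741 0.1803 0.1007] rpy [-3.141e+00 -1.000e-03  5.580e-01] F [0.66 0.77 0.18] M [ 0.105 -0.135  0.015] w 0.0156 q6 1.25
```

View pics/n3z.png

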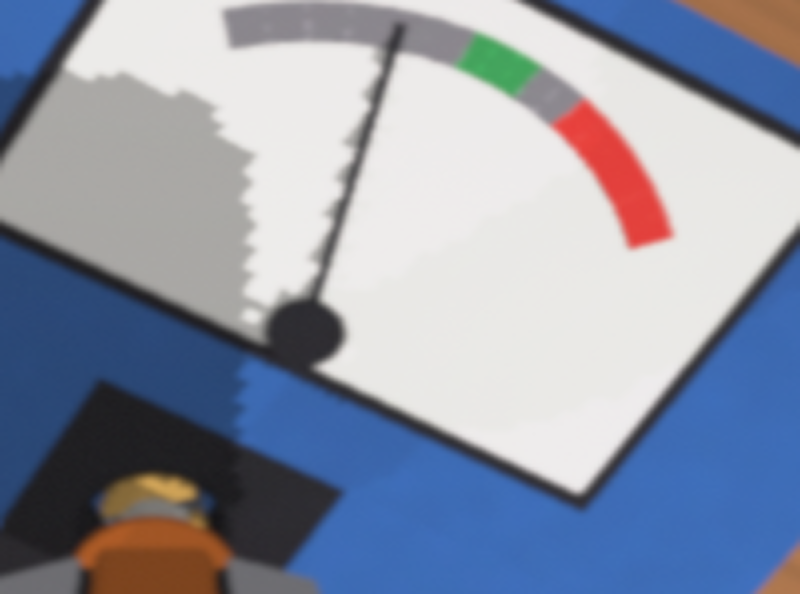

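```bash
python3 na.py 355.8 210.2 379.6 118.1 404.5 129
```

```text
world ang [0.331 0.041] needle [-0.294 -0.004]
```

The screw now follows the tool, and the needle is at about -0.29. Another 0.3 rad.

```bash
python3 -m jog '[[0,0,0,0,0,0.05,-1],[0,0,0,0,0,0.1,-1],[0,0,0,0,0,0.15,-1],[0,0,0,0,0,0.19,-1],[0,0,0,0,0,0.19,-1],[0,0,0,0,0,0.19,-1]]'; 
python3 needle.py n4; python3 - <<'E'
from h import *
import pickle
c=pickle.load(open("n.pkl","rb"))
a=cv2.resize(c["image"][80:280,270:470,::-1],None,fx=4,fy=3,interpolation=cv2.INTER_CUBIC)
cv2.imwrite("pics/n4z.png",a)
E
```

```text
time_s: 13.95
ee_pos: [0.574, 0.1803, 0.1007]
eef_rot: [-3.141, -0.001, 0.263]
force: [1.0, 1.4, -2.3]
grip_width: 0.0158
t 13.95 tcp [0.574  0.1803 0.1007] rpy [-3.141e+00 -1.000e-03  2.630e-01] F [ 0.98  1.39 -2.25] M [ 0.096 -0.158  0.009] w 0.0158 q6 1.55
```

View pics/n4z.png

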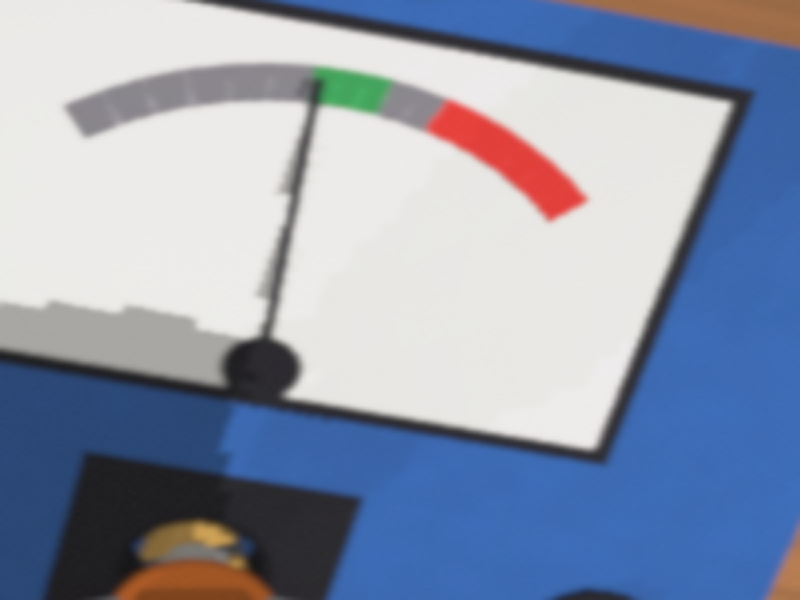

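The needle is at the near edge of the green band, about -0.1. It needs 0.14 rad more.

```bash
python3 -m jog '[[0,0,0,0,0,0.045,-1],[0,0,0,0,0,0.09,-1],[0,0,0,0,0,0.09,-1],[0,0,0,0,0,0.09,-1]]'; 
python3 needle.py n5; python3 - <<'E'
from h import *
import pickle
c=pickle.load(open("n.pkl","rb"))
a=cv2.resize(c["image"][80:280,270:470,::-1],None,fx=4,fy=3,interpolation=cv2.INTER_CUBIC)
cv2.imwrite("pics/n5z.png",a)
E
```

```text
time_s: 14.4
ee_pos: [0.5741, 0.1803, 0.1007]
eef_rot: [-3.141, -0.001, 0.124]
force: [-0.0, 1.2, -0.9]
grip_width: 0.0159
t 14.4 tcp [0.5741 0.1803 0.1007] rpy [-3.141e+00 -1.000e-03  1.240e-01] F [-0.04  1.16 -0.88] M [ 0.088 -0.068 -0.024] w 0.0159 q6 1.69
```

View pics/n5z.png

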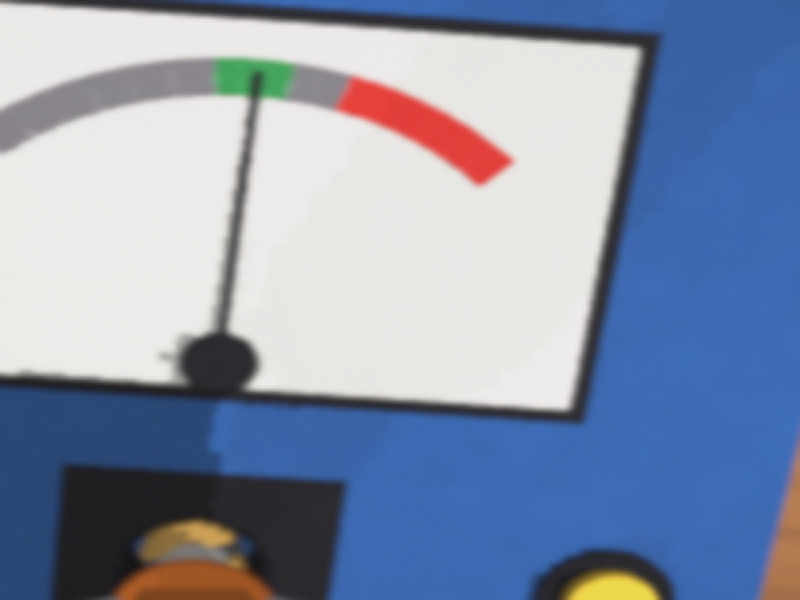

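The needle stands mid-green. I'll ease back 0.15 rad within the slot's play, hold, then withdraw straight up.

```bash
python3 -m jog '[[0,0,0,0,0,-0.05,-1],[0,0,0,0,0,-0.1,-1],[0,0,0,0,0,-0.1,-1],[0,0,-0.002,0,0,-0.1,-1],[0,0,-0.006,0,0,-0.1,-1],[0,0,-0.012,0,0,-0.1,-1],[0,0,-0.03,0,0,-0.1,-1],[0,0,-0.06,0,0,-0.1,-1],[0,0,-0.09,0,0,-0.1,-1],[0,0,-0.115,0,0,-0.1,-1],[0,0,-0.115,0,0,-0.1,-1]]'; 
python3 needle.py n6; python3 -c "
from h import *
row([.481,-.2442,.215],1.30)
row([.481,-.2442,.125],1.30)"
```

```text
time_s: 15.55
ee_pos: [0.5751, 0.1805, 0.2201]
eef_rot: [-3.141, -0.007, 0.28]
force: [-0.7, 0.1, -0.7]
grip_width: 0.016
t 15.55 tcp [0.5751 0.1805 0.2201] rpy [-3.141 -0.007  0.28 ] F [-0.74  0.13 -0.65] M [0.018 0.123 0.004] w 0.016 q6 1.53
row [-0.2073, 0.3821, 0.0014, 0.0009, -0.0026, -0.6491]
row [-0.2076, 0.3821, 0.0914, 0.0009, -0.0026, -0.6491]
```

View pics/n6.png

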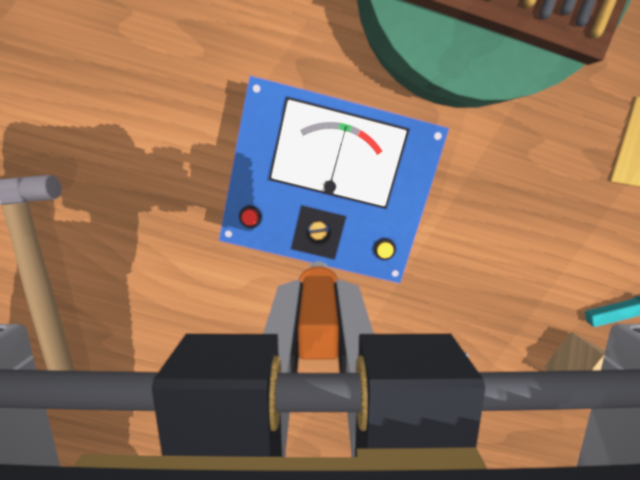

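The tool is out and the needle is still in the middle of the green, at (345,128). Now back to the stand.

```bash
python3 -m jog '[[-0.02,0.042,0.001,0.0009,-0.0026,-0.09,-1],[-0.045,0.085,0.001,0.0009,-0.0026,-0.18,-1],[-0.07,0.127,0.001,0.0009,-0.0026,-0.27,-1],[-0.092,0.17,0.001,0.0009,-0.0026,-0.36,-1],[-0.115,0.212,0.001,0.0009,-0.0026,-0.45,-1],[-0.138,0.255,0.001,0.0009,-0.0026,-0.54,-1],[-0.16,0.297,0.001,0.0009,-0.0026,-0.6,-1],[-0.185,0.34,0.001,0.0009,-0.0026,-0.649,-1],[-0.2075,0.382,0.001,0.0009,-0.0026,-0.649,-1],[-0.2075,0.382,0.001,0.0009,-0.0026,-0.649,-1],[-0.2075,0.382,0.05,0.0009,-0.0026,-0.649,-1],[-0.2075,0.382,0.085,0.0009,-0.0026,-0.649,-1],[-0.2075,0.382,0.085,0.0009,-0.0026,-0.649,-1],[-0.2075,0.382,0.085,0.0009,-0.0026,-0.649,-1]]'; 
python3 needle.py s1; python3 -c "
from h import *
import pickle
row([.481,-.2442,.12],1.30)
c=pickle.load(open('n.pkl','rb'))
cv2.imwrite('pics/s1z.png',cv2.resize(c['image'][170:290,250:390,::-1],None,fx=5,fy=5,interpolation=cv2.INTER_CUBIC))
from station import camera
r=(150,180,270,300)
cv2.imwrite('pics/s1s.png',cv2.resize(camera('scene')['image'][r[1]:r[3],r[0]:r[2],::-1],None,fx=5,fy=5,interpolation=cv2.INTER_CUBIC))
"
```

```text
time_s: 17.0
ee_pos: [0.4812, -0.2437, 0.1319]
eef_rot: [-3.141, -0.0, 1.3]
force: [0.9, 0.2, -0.7]
grip_width: 0.0162
t 17.0 tcp [ 0.4812 -0.2437  0.1319] rpy [-3.141 -0.     1.3  ] F [ 0.93  0.2  -0.66] M [-0.025  0.052 -0.04 ] w 0.0162 q6 -0.27
row [-0.0004, -0.0007, 0.0129, 0.0009, 0.0003, 0.0001]
```

View pics/s1z.png

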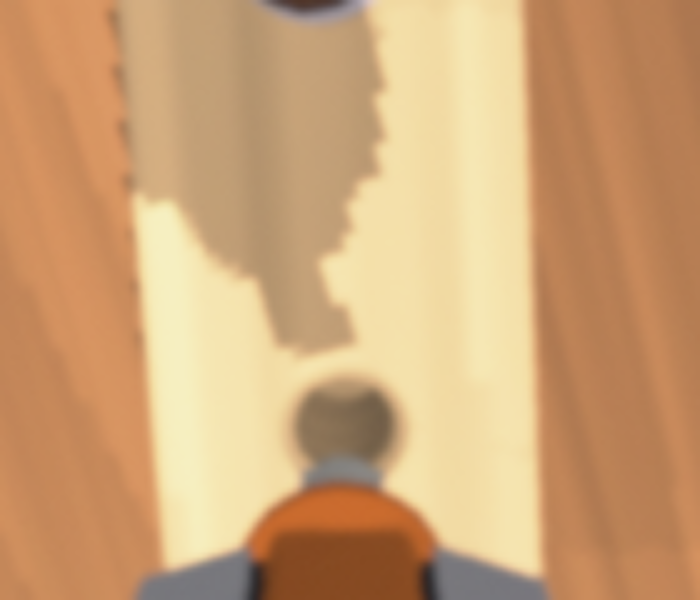

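View pics/s1s.png

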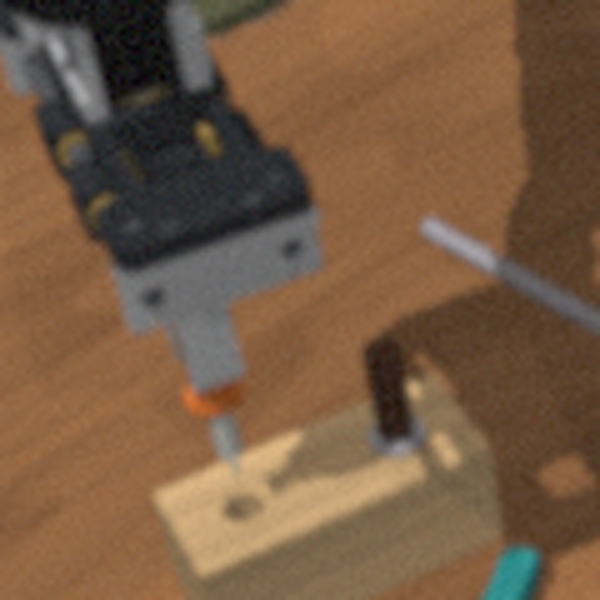

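```bash
python3 - <<'E'
from h import *
import pickle
c=pickle.load(open("n.pkl","rb"));yaw=1.30;X=np.array([np.cos(yaw),np.sin(yaw),0]);Y=np.array([np.sin(yaw),-np.cos(yaw),0]);tcp=np.array([.4812,-.2437,.1319])
for r in (423,430):
  s=plane(c,[(250+345/5-.4,170+r/5-.4)],.055)[0]+.002*Y+.0003*X;print(s,(s-tcp)@X,(s-tcp)@Y)
E
```

```text
[ 0.48170522 -0.24375395  0.055     ] 8.31659506937371e-05 0.0005012375148691479
[ 0.48142423 -0.2447677   0.055     ] -0.0009688096723929943 0.0005016710720877186
```

```bash
python3 -m jog '[[-0.0004,0.0003,0.008,0,0,0,-1],[-0.0004,0.0003,0.016,0,0,0,-1],[-0.0004,0.0003,0.024,0,0,0,-1],[-0.0004,0.0003,0.032,0,0,0,-1],[-0.0004,0.0003,0.032,0,0,0,-1]]'; python3 -c "
from h import *
st()"
```

```text
time_s: 17.6
ee_pos: [0.4817, -0.2444, 0.1]
eef_rot: [3.141, 0.0, 1.3]
force: [0.5, 0.2, -0.4]
grip_width: 0.0164
t 17.6 tcp [ 0.4817 -0.2444  0.1   ] rpy [3.141 0.    1.3  ] F [ 0.52  0.24 -0.41] M [-0.056  0.034  0.039] w 0.0164 q6 -0.27
```

```bash
python3 -m jog '[[0,0,0.008,0,0,0,-1],[0,0,0.016,0,0,0,-1],[0,0,0.022,0,0,0,-1],[0,0,0.027,0,0,0,-1],[0,0,0.027,0,0,0,-1]]'; python3 -m jog '[[0,0,0.0015,0,0,0,-1],[0,0,0.0025,0,0,0,-1],[0,0,0.0025,0,0,0,-1]]'; python3 -c "
from h import *
st()"
```

```text
time_s: 18.1
ee_pos: [0.4814, -0.2442, 0.0722]
eef_rot: [-3.141, -0.0, 1.3]
force: [-1.1, 0.3, -1.3]
grip_width: 0.0156
time_s: 18.4
ee_pos: [0.4815, -0.2443, 0.0698]
eef_rot: [-3.141, -0.0, 1.3]
force: [0.6, 0.7, -0.7]
grip_width: 0.0159
t 18.4 tcp [ 0.4815 -0.2443  0.0698] rpy [-3.141 -0.     1.3  ] F [ 0.56  0.74 -0.66] M [-0.084  0.042  0.009] w 0.0159 q6 -0.27
```

The TCP is at the same height as at the grasp, so I'll release, let it settle and rise.

```bash
python3 -m jog '[[0,0,0,0,0,0,-0.4],[0,0,0,0,0,0,0],[0,0,0,0,0,0,0],[0,0,0,0,0,0,0],[0,0,0,0,0,0,0],[0,0,-0.03,0,0,0,0],[0,0,-0.07,0,0,0,0],[0,0,-0.11,0,0,0,0],[0,0,-0.14,0,0,0,0],[0,0,-0.14,0,0,0,0]]'; 
python3 needle.py s2; python3 -c "
from h import *
import pickle
c=pickle.load(open('n.pkl','rb'))
cv2.imwrite('pics/s2z.png',cv2.resize(c['image'][190:330,250:390,::-1],None,fx=4,fy=4,interpolation=cv2.INTER_CUBIC))
from station import camera
o=[]
for n,r in (('scene',(150,180,270,300)),('side',(290,150,410,270))):
    c=camera(n);pickle.dump(c,open('f_'+n+'.pkl','wb'));o.append(cv2.resize(c['image'][r[1]:r[3],r[0]:r[2],::-1],None,fx=3.3,fy=3.3,interpolation=cv2.INTER_CUBIC))
cv2.imwrite('pics/s2s.png',np.hstack(o))
"
```

```text
time_s: 19.4
ee_pos: [0.4828, -0.245, 0.2141]
eef_rot: [3.135, 0.002, 1.3]
force: [0.6, 0.3, 0.1]
grip_width: 0.0472
t 19.4 tcp [ 0.4828 -0.245   0.2141] rpy [3.135e+00 2.000e-03 1.300e+00] F [0.57 0.27 0.08] M [-0.155  0.072 -0.03 ] w 0.0472 q6 -0.27
```

View pics/s2z.png

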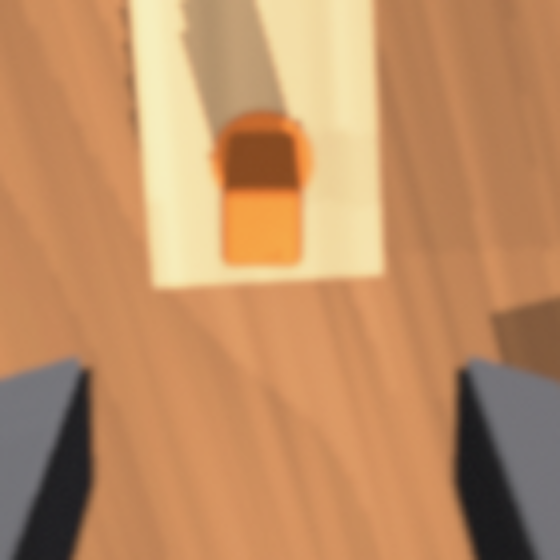

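View pics/s2s.png

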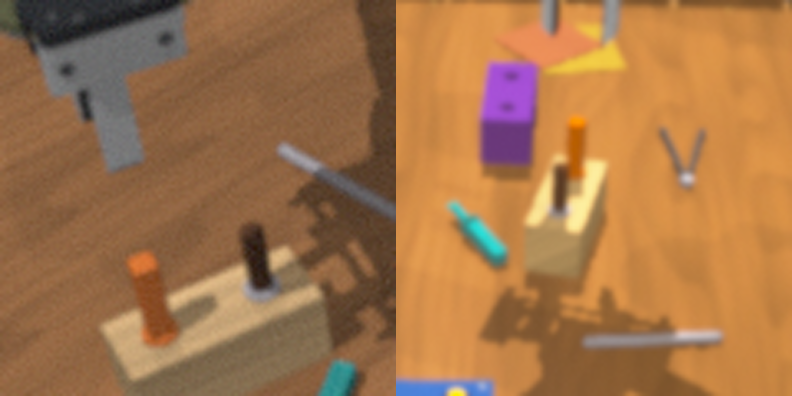

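The tuner stands upright and home. Its top is at scene (193,259) and side (345,187), the same as at the start. One last look at the needle and the other things.

```bash
python3 - <<'E'
from h import *
from station import status,camera
import pickle
A=pickle.load(open("f_scene.pkl","rb"));B=pickle.load(open("f_side.pkl","rb"));C=pickle.load(open("n.pkl","rb"))
print(tri([(A,(193.3,258.6)),(B,(344.8,187)),(C,(250+262/4,190+228/4))]))
st();o=status.get_obs();print(np.abs(o["joint_vel"]).max())
a=cv2.resize(A["image"][170:280,310:450,::-1],(400,314),interpolation=cv2.INTER_CUBIC)
b=cv2.resize(A["image"][:,:,::-1],(400,314));cv2.imwrite("pics/fin.png",np.hstack([a,b]))
c=plane(A,[(310+357/5,170+215/5)],.062)
E
```

```text
(array([ 0.47839864, -0.24306179,  0.11655246]), [np.float64(0.0014635770746859278), np.float64(0.0017497506082203428), np.float64(0.0019417769290529332)])
t 19.55 tcp [ 0.4812 -0.2441  0.2088] rpy [-3.14 -0.    1.3 ] F [ 0.1   0.32 -0.06] M [-0.111  0.067  0.042] w 0.047 q6 -0.27
0.013630340842681797
```

View pics/fin.png

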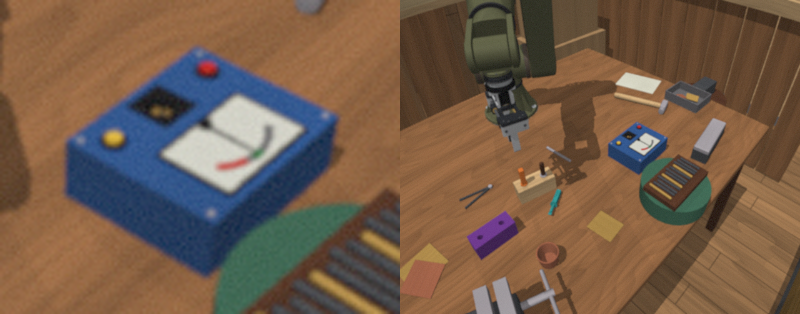

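The needle is on green, the other things stand where they were, and the gripper is clear.

```bash
python3 -c "
from station import ctrl
print(ctrl.hand_in())"
```

```text
the job is handed in; nothing more can be done
None
```

I drew the tuning tool out of the stand, turned the trimmer screw clockwise until the needle stood in the green, and put the tool back in its own socket. The job was handed in at about 19.6 s of the 61 s allowed; it gives no verdict.

**What failed on the way:** My first turn (0.4 rad) did not move the screw. The tip was about 11 mm below the rim, barely in the slot, and one end of the blade rode over the edge. I turned back, went about 3 mm deeper with no vertical force, and the screw then followed.

**What disagreed:**
- **Cameras:** The wrist camera read about 2 mm off sideways, and the side camera about 3–4 mm off. I corrected for the wrist camera's offset.
- **Blade play:** The blade turned about 0.3 rad before the screw moved, where 0.2 rad was expected.

**Last checks:**
- **Needle:** It stood in the middle of the green (about 0 rad) before and after I withdrew the tool, and the final scene picture still shows it on green. It was never near the red.
- **Tool:** It stands upright in its socket with its top at about 0.117 m, the same height and image position as at the start.
- **Gripper:** It is open and about 14 cm above where it let go, with force readings back near zero.
- **Other things:** The scriber and everything else on the bench look unmoved; I compared them by eye only.
- **Pressing:** While the blade was in the recess the vertical force stayed within about 2 N of its resting value and showed no push on the spring. I could not read the screw's travel directly.

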